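# Snap the second rivet of a label frame with the setting pliers

### The job

Take the grey panel off its block and lay it on the rivet-setting pliers, with the foot of the rivet that is still open seated in the anvil's cup and the board flat on the work rest. Then squeeze the handles by pressing the upper one down until you feel the resistance peak and give, so that the rivet's cap snaps home; stop there, so as not to crush the rivet, let the handle spring open again and leave the panel lying in place. Close the rivet only with the pliers, not with the fingers, and leave everything else on the table as it is.

Things in the scene. Friction and masses are not known exactly. Their poses are not given: they have to be found in the camera images.
- panel_center (a point): Loose box-end panel: stiff grey board 160 x 50 x 5 mm, about 130 g, steel label frame (2.5 mm high) on top. Point: middle of the board, half-way through. x along the board to the open rivet, y across its 50 mm, z out of the top face. A rivet sits 66 mm out on the centre line at each end: at -x one already set, at +x the open one; each has a round foot under the board, 16 mm wide, 3 mm high.
- panel_grip (a point): Good place to grip the panel across its 50 mm width: on its centre line, half-way through the board, 30 mm from the middle on the set rivet's side and 96 mm from the open rivet. Gripped here the gripper stays clear of the pliers.
- rest_block: Fixed wooden block 85 x 32 mm, 28 mm high, on which the panel starts, face up; the panel's long edges overhang it by about 9 mm each and both its ends overhang too. Origin: under the block's middle.
- rivet_cap: Cap of the panel's open rivet: white disc, 16 mm wide, 3 mm thick. Origin: middle of its underside, on the rivet's axis; z as the panel's. Open, it stands 4 mm above the board's top face (6.5 mm above mid-plane); set, it lies on the board and stays. It takes about 30 N down to break it loose; the resistance then falls away over the next 1.7 mm and the cap jumps home by itself.
- anvil (a point): Centre of the anvil's rim on the rivet-setting pliers, fixed on a bench board. Rim: flat steel ring 34 mm wide, 56 mm above the table, round a cup 20 mm wide, 3 mm deep for a rivet's foot. x along the pliers from handles to hinge (pin 80 mm off, 6 mm above the rim), y to the work rest, z up. Seated: rivet on the anvil's axis, board's x along -y here, board mid-plane 2.5 mm above the rim.
- work_rest (a point): Middle of the top of the work rest, 66 mm from the anvil along the anvil's y: an aluminium bar 34 mm wide (in x), level with the anvil's rim, from 20 to 112 mm from the anvil. It carries the panel's other end. Beside it the space is free down to the bench board, 18 mm above the table.
- upper_handle: Upper handle, 24 mm wide, 230 mm long. Origin on the hinge pin; x from its free end to the hinge. It stands open, raised 0.45 rad, and swings down in the pliers' upright plane; a spring reopens it. Its punch (80 mm from the hinge) is screwed out differently each time, 12 mm range, unmeasured: where it meets the cap must be felt. Open, it leaves 20 to 32 mm free over a seated rivet's cap.
- handle_press (a point): On top of the upper handle's black grip, 205 mm from the hinge, about 0.18 m up when open: press straight down here. First 2 to 4 N (spring); 55 to 100 mm down it climbs within 4 mm to a peak of 13 to 18 N, then drops to about 5 N: rivet snapped. 4 to 7 mm farther the punch lands on the set cap and the push climbs again, steeply (5 N or more per mm); above 25 N the rivet is crushed.
- brush_jar: Bystander: glass jar with brushes, 72 mm wide, 200 mm high with the brushes; origin under its middle.
- squeeze_bottle: Bystander: white plastic bottle, 56 mm wide, 130 mm high; origin under its middle.
- tape_roll: Bystander: roll of tape lying flat, 84 mm across, 24 mm high; origin under its middle.
- bone_folder: Bystander: flat bone folder, 150 x 22 x 5 mm, lying flat; origin under its middle.
- glass_weight: Bystander: dark round weight with a knob, 64 mm across, 60 mm high; origin under its middle.
- paste_jar: Bystander: lidded glass jar, 68 mm across, 75 mm high; origin under its middle.
- spatula: Bystander: spatula, 180 mm long, lying flat; origin under its middle.
- rivet_dish: Bystander: clear dish of spare rivets, 84 mm across, 20 mm high; origin under its middle.

How it is judged:
By the outcome, as a careful person would: the job done as asked, in the order asked, and still so for the second after the job is handed in, with the robot touching nothing.
It also fails if it takes over 64 s, if anything falls off the work surface, if the arm or the gripper's body presses on something with over 40 N, if the wrist force passes 120 N, or if a joint passes its speed limit or range.

### The arm

A 7-joint arm with a two-finger parallel gripper is mounted at the origin on the work surface. World frame = base frame: x ahead of the robot, y to its left, z up, the work surface at z = 0. Lengths are in m, angles in rad, forces in N, time in s.
With the tool pointing down it reaches from about 0.425 to 0.875 m from the base axis. Payload 4.7 kg.
Tool frame: the origin (TCP) lies at the very end of the fingers, on their centre line; the grasp point (between the pads) lies 19 mm behind it; x points along the fingers, z is the direction in which the jaws open and shut, and the axes are right-handed (so a half turn about x gives the same grasp; the last joint's range is limited). The gripper opens to 87 mm and grips with 3 to 60 N. Pads are 19 mm wide; open, the fingers measure 117 mm over their backs; the gripper's body (75 mm by 190 mm) begins 51 mm behind the grasp point.
Start: joints at [1.14, 0.321, -0.07, 1.45, 0.023, 1.371, -0.057], TCP at [0.28, -0.587, 0.223] pointing down, gripper open.
Joint ranges: [-2.86, 2.86], [-0.3, 2.09], [-1.38, 1.24], [0.06, 2.45], [-1.56, 4.7], [0.09, 2.05], [-2.69, 2.69]. Speed limits (rad/s): [2.57, 2.57, 3.14, 3.14, 3.14, 3.14, 3.14].

### API

Orientations are given as a rotation vector (axis times angle).
In Python, from bench import * gives the robot as it stands.
- The arm moves only by the shell command python3 -m handwheel 'ROWS' [OPENING] [FORCE]. ROWS is JSON, a list of rows, each an object with "xyz": the shift along the world's x, y, z in cm, a list of three; "angular": the turn, a rotation vector about the world's x, y, z in degrees, a list of three. A call has 1 to 5 rows; each row shifts and turns the pose as measured when the row begins; what a row does not reach is not made up. A row lasts 1/12 s, in which the tool goes at most 41.7 mm and 7.16 degrees, less where a joint would pass 70% of its speed; a pose out of reach is approached as far as the arm can. A call with a gripper value outside its range is refused whole. OPENING is the finger opening in cm, from 0 to 8.7, set as the call begins (- or left out, the last holds). The fingers move at their own pace and stop on an object; FORCE is the grip in N (left out, the last holds). Time passes only in rows, so rows that do not move let the fingers close. It gives the time, the measured TCP pose, the force and the opening at its end, in the units of the state.
- get_state(): the state, without advancing time (a new reading comes with each control period).
- get_image(name): name is "scene" or "side" or "wrist"; returns a dict with "pixels" (384x512x3 uint8, blue, green, red), "K" (3x3 intrinsics, pixels), "cam_to_world" (4x4, takes a point from camera to world coordinates). Camera axes: x right, y down, z forward; pixel columns grow to the right and rows downward; lengths in m; the calibration is good to about 2 mm. The wrist camera is an equidistant fisheye: a pixel r from the principal point sees the ray r / f radians off the axis. A picture is of the moment at which its call begins. There is no depth.
- close_job(): hands the job in, once; it reports no verdict.
The state is a dict: "time": time; "joint_positions": joint angles; "qd": joint speeds; "joint_torque": joint torques, N m; "position": TCP position; "tool_rot": TCP orientation; "ft_force": force on the tool from outside, world axes, zero at the start; "torque": the same for the moment, N m; "grip_width": opening from 0.0 (shut) to 1.0 (fully open).
Only numpy, scipy, OpenCV 4.12 (cv2) and the standard library are available. Lean on these libraries where they do the work, as an engineer would, in place of code of your own. Each camera call takes 0.05 s, during which the arm holds its last target.

## Working session

There is one attempt and no reset: what is moved stays moved. The work goes in short steps, Python scripts to look and compute and a shell command to move; the robot and the scene stay as the last step left them, time stands still between calls to the robot, and variables do not carry over. Pictures are saved under pics/ and viewed, and the job is handed in when it is done.

```bash
ls; mkdir -p pics; python3 - <<'E'
from bench import *
import cv2
print(get_state())
for n in("scene","side","wrist"):
    d=get_image(n);cv2.imwrite(f"pics/{n}0.png",d["pixels"]);print(n,d["K"],d["cam_to_world"])
E
```

```text
pics
{'time': 0.0, 'joint_positions': array([ 1.14009292,  0.32184513, -0.07006499,  1.45165953,  0.02260954,
        1.37078691, -0.05686751]), 'qd': array([ 0.00050658, -0.00036522,  0.00011149, -0.00185807, -0.00103946,
       -0.00015205, -0.00017845]), 'joint_torque': array([-9.09007031e-05, -4.91289282e+01, -4.04202528e-01, -3.12525308e+01,
       -6.39335182e-02,  4.35924833e-02,  1.60478262e-04]), 'position': array([ 0.27938908, -0.58628906,  0.22145475]), 'tool_rot': array([ 0.87656544,  1.38912216, -0.87504942]), 'ft_force': array([-0.51103787,  0.97561638,  0.09463189]), 'torque': array([-0.01323368, -0.05336405,  0.05740798]), 'grip_width': 1.0038209483121567}
scene [[422.46549386   0.         254.18327026]
 [  0.         422.46549386 187.29483817]
 [  0.           0.           1.        ]] [[ 0.40670678  0.4885511  -0.7719504   1.69370381]
 [ 0.91341988 -0.23219804  0.3342876  -0.49502097]
 [-0.01592879 -0.84107187 -0.5406888   0.92514393]
 [ 0.          0.          0.          1.        ]]
side [[457.85210629   0.         252.28671234]
 [  0.         457.85210629 188.29547757]
 [  0.           0.           1.        ]] [[-0.99883732 -0.03170796  0.03631283  0.51550568]
 [-0.04790996  0.56926723 -0.82075542  1.04394784]
 [ 0.00535277 -0.82154089 -0.57012448  0.83415571]
 [ 0.          0.          0.          1.        ]]
wrist [[297.31863964   0.         253.12599479]
 [  0.         297.31863964 188.39676371]
 [  0.           0.           1.        ]] [[ 0.43063056 -0.86269194 -0.26517906  0.35218797]
 [-0.90252581 -0.41231031 -0.12428742 -0.55295186]
 [-0.0021143   0.29285291 -0.95615517  0.38294398]
 [ 0.          0.          0.          1.        ]]
```

View pics/scene0.png

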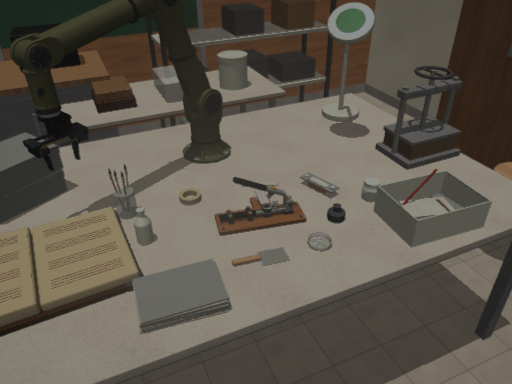

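View pics/side0.png

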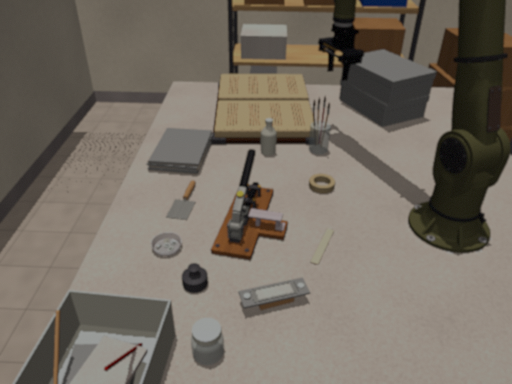

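View pics/wrist0.png

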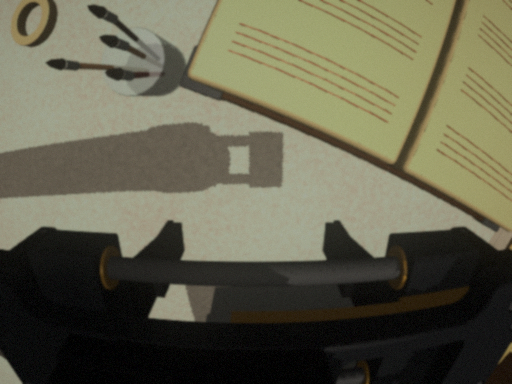

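The scene view shows the pliers at about (262,208) and the panel at (320,183). In the side view the pliers are at about (245,220) and the panel at (273,293). I'll zoom in on both.

```bash
python3 - <<'E'
import cv2
a=cv2.imread("pics/scene0.png")[160:250,200:360];b=cv2.imread("pics/side0.png")[140:320,190:350]
cv2.imwrite("pics/sc_z.png",cv2.resize(a,None,fx=5,fy=5,interpolation=cv2.INTER_CUBIC))
cv2.imwrite("pics/sd_z.png",cv2.resize(b[:100],None,fx=5,fy=5,interpolation=cv2.INTER_CUBIC))
cv2.imwrite("pics/sd_z2.png",cv2.resize(b[120:180],None,fx=5,fy=5,interpolation=cv2.INTER_CUBIC))
E
```

```text
(no output)
```

View pics/sc_z.png

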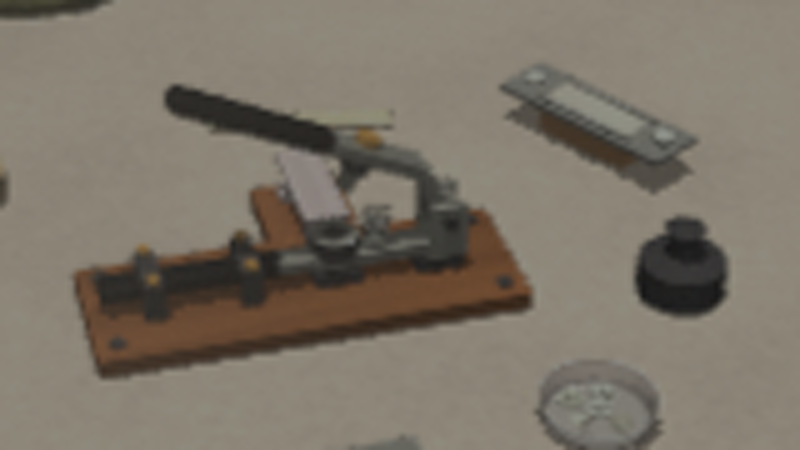

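View pics/sd_z.png

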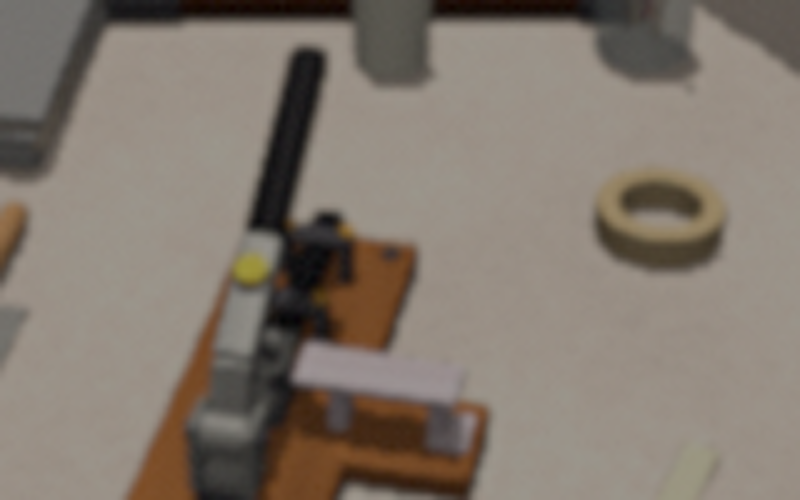

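View pics/sd_z2.png

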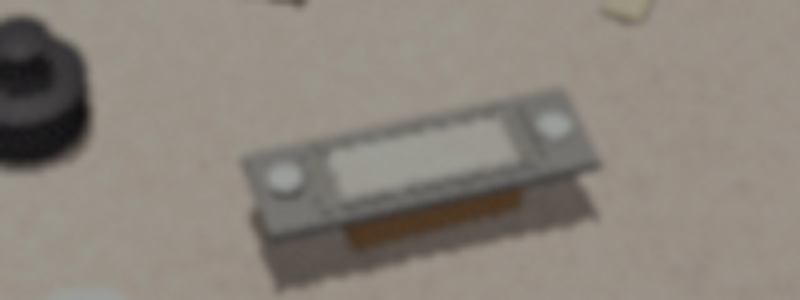

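```bash
cat > h.py <<'E'
from bench import *
import cv2, numpy as np, json, os
from scipy.spatial.transform import Rotation as R
CAL={}
def cal(n):
    if n not in CAL:
        f=f"{n}.npz"
        if not os.path.exists(f):
            d=get_image(n);np.savez(f,K=d["K"],T=d["cam_to_world"])
        CAL[n]=np.load(f)
    return CAL[n]["K"],CAL[n]["T"]
def ray(n,u,v,K=None,T=None):
    if K is None:K,T=cal(n)
    x=(u-K[0,2])/K[0,0];y=(v-K[1,2])/K[1,1]
    if n=="wrist":
        r=np.hypot(x,y);s=np.sin(r)/max(r,1e-9);d=np.array([x*s,y*s,np.cos(r)])
    else:d=np.array([x,y,1.])
    d=T[:3,:3]@d
    return T[:3,3],d/np.linalg.norm(d)
def onz(n,u,v,z,K=None,T=None):
    o,d=ray(n,u,v,K,T);return o+d*(z-o[2])/d[2]
def tri(a,b):
    (o1,d1),(o2,d2)=a,b
    A=np.stack([d1,-d2],1);t=np.linalg.lstsq(A,o2-o1,rcond=None)[0]
    p,q=o1+d1*t[0],o2+d2*t[1];return (p+q)/2,np.linalg.norm(p-q)
def proj(n,P,K=None,T=None):
    if K is None:K,T=cal(n)
    c=np.linalg.inv(T)@np.append(P,1);
    if n=="wrist":
        rr=np.hypot(c[0],c[1]);th=np.arctan2(rr,c[2]);return K[:2,2]+K[0,0]*th*c[:2]/rr
    return (K@(c[:3]/c[2]))[:2]
E
python3 - <<'E'
from h import *
np.set_printoptions(precision=4,suppress=True)
S=lambda x,y:(200+x/5,160+y/5)
D=lambda x,y:(190+x/5,140+y/5)
D2=lambda x,y:(190+x/5,260+y/5)
print("rivA",tri(ray("scene",*S(537,75)),ray("side",*D2(554,125))))
print("rivB",tri(ray("scene",*S(663,134)),ray("side",*D2(285,178))))
for z in(.036,.040):
  print(z,[onz("scene",*S(537,75),z)[:2],onz("side",*D2(554,125),z)[:2]],[onz("scene",*S(663,134),z)[:2],onz("side",*D2(285,178),z)[:2]])
print("corners side",[onz("side",*D2(*p),.033)[:2] for p in[(245,160),(560,90),(602,165),(270,238)]])
print("corners scene",[onz("scene",*S(*p),.033)[:2] for p in[(538,64),(698,139),(655,160),(500,87)]])
print("rest side far corners",[onz("side",*D(*p),.056)[:2] for p in[(468,371),(460,400),(310,342),(292,382)]])
print("rest scene",[onz("scene",*S(*p),.056)[:2] for p in[(278,154),(312,151),(352,212),(312,224)]])
print("anvil scene",onz("scene",*S(335,231),.056))
print("handle tip", tri(ray("scene",*S(170,97)),ray("side",*D(310,52))))
print("board corners", [onz("side",*D(*p),.018)[:2] for p in[(415,248),(488,408)]],[onz("scene",*S(*p),.018)[:2] for p in[(78,275),(100,370),(532,300),(488,208)]])
E
```

```text
rivA (array([0.4338, 0.2869, 0.0368]), np.float64(0.00011045158505001423))
rivB (array([0.5571, 0.3278, 0.0395]), np.float64(0.0014594598959036791))
0.036 [array([0.4327, 0.2876]), array([0.4336, 0.2861])] [array([0.5516, 0.331 ]), array([0.5578, 0.3253])]
0.04 [array([0.4384, 0.284 ]), array([0.434 , 0.2899])] [array([0.5568, 0.3272]), array([0.5576, 0.3289])]
corners side [array([0.5771, 0.3126]), array([0.4296, 0.2604]), array([0.4121, 0.307 ]), array([0.5626, 0.358 ])]
corners scene [array([0.4136, 0.2997]), array([0.5654, 0.3542]), array([0.5763, 0.3081]), array([0.4319, 0.2539])]
rest side far corners [array([0.4728, 0.0441]), array([0.4774, 0.0699]), array([0.5611, 0.0225]), array([0.5692, 0.0591])]
rest scene [array([0.4773, 0.0372]), array([0.4846, 0.0621]), array([0.5698, 0.0542]), array([0.5711, 0.0218])]
anvil scene [0.5859 0.033  0.056 ]
handle tip (array([ 0.566 , -0.0788,  0.1855]), np.float64(0.0021441273298543006))
board corners [array([ 0.5027, -0.1275]), array([0.4597, 0.0287])] [array([ 0.5078, -0.1354]), array([ 0.6166, -0.1583]), array([0.673 , 0.1456]), array([0.5596, 0.1729])]
```

```bash
cat > st.py <<'E'
from h import *
np.set_printoptions(precision=4,suppress=True)
def jaw():
    s=get_state();M=R.from_rotvec(s["tool_rot"]).as_matrix();z=M[:,2]
    print("t",round(s["time"],2),"pos",s["position"],"x",M[:,0],"jawyaw",round(np.degrees(np.arctan2(z[1],z[0])),2),"q",s["joint_positions"],"F",s["ft_force"],"w",round(s["grip_width"]*87,1))
    return s,M
def rotto(yaw,flip=False):
    # world rotvec deg to tool down with jaw z at yaw
    s=get_state();M=R.from_rotvec(s["tool_rot"]).as_matrix()
    a=np.radians(yaw);z=np.array([np.cos(a),np.sin(a),0]);x=np.array([0,0,-1.]);T=np.stack([x,np.cross(z,x),z],1)
    return np.degrees((R.from_matrix(T)*R.from_matrix(M).inv()).as_rotvec())
E
python3 - <<'E'
from st import *
jaw();print(rotto(108.35),rotto(-71.65),rotto(79.5),rotto(-100.5))
E
python3 -m handwheel '[{"xyz":[3,2,3],"angular":[0,0,0]},{"xyz":[3,3.5,2],"angular":[0,0,7]}]'
```

```text
t 0.25 pos [ 0.2795 -0.5866  0.2221] x [-0.0004  0.0007 -1.    ] jawyaw -64.52 q [ 1.1401  0.3214 -0.0701  1.451   0.0226  1.3708 -0.0569] F [0.1311 1.0159 0.7331] w 86.9
[  0.0343  -0.0661 172.8653] [-0.0438 -0.0227 -7.1347] [  0.0146  -0.0635 144.0153] [ -0.0488  -0.0112 -35.9847]
time: 0.42
position: [0.3247, -0.5387, 0.2632]
tool_rot: [0.795, 1.433, -0.8]
ft_force: [1.4, 0.1, 1.0]
grip_width: 1.0
```

```bash
python3 -m handwheel '[{"xyz":[3,3.5,2],"angular":[0,0,0]},{"xyz":[2,4,0],"angular":[0,0,0]},{"xyz":[2,4,0],"angular":[0,0,0]},{"xyz":[2,4,0],"angular":[0,0,0]},{"xyz":[2,4,0],"angular":[0,0,0]}]'
python3 -m handwheel '[{"xyz":[1,4,0],"angular":[0,0,0]},{"xyz":[1,4,0],"angular":[0,0,0]},{"xyz":[0,4,0],"angular":[0,0,0]},{"xyz":[0,4,0],"angular":[0,0,0]},{"xyz":[0,4,0],"angular":[0,0,0]}]'
python3 -m handwheel '[{"xyz":[0,4,0],"angular":[0,0,0]},{"xyz":[0,4,0],"angular":[0,0,0]},{"xyz":[0,4,0],"angular":[0,0,0]},{"xyz":[0,4,0],"angular":[0,0,0]},{"xyz":[0,4,0],"angular":[0,0,0]}]'
```

```text
time: 0.83
position: [0.4287, -0.3576, 0.2854]
tool_rot: [0.792, 1.426, -0.8]
ft_force: [1.0, -0.5, 0.2]
grip_width: 1.001
time: 1.25
position: [0.4511, -0.1518, 0.2849]
tool_rot: [0.789, 1.425, -0.796]
ft_force: [1.6, -0.4, 1.5]
grip_width: 1.001
time: 1.67
position: [0.4487, 0.0563, 0.2854]
tool_rot: [0.788, 1.421, -0.798]
ft_force: [1.4, 1.2, -0.1]
grip_width: 0.995
```

```bash
cat > wp.py <<'E'
from st import *
import sys
def snap(name,crop=None,f=1.5):
    d=get_image("wrist");cv2.imwrite(f"pics/{name}_raw.png",d["pixels"]);np.savez(f"pics/{name}.npz",K=d["K"],T=d["cam_to_world"])
    a=d["pixels"]
    if crop:a=a[crop[1]:crop[3],crop[0]:crop[2]]
    cv2.imwrite(f"pics/{name}.png",cv2.resize(a,None,fx=f,fy=f,interpolation=cv2.INTER_CUBIC))
if __name__=="__main__":
    snap(sys.argv[1]);jaw()
E
python3 wp.py w1
```

```text
t 1.72 pos [0.448  0.0668 0.2859] x [-0.0013 -0.0006 -1.    ] jawyaw -57.59 q [ 0.5239 -0.1262 -0.6585  1.7879 -0.0772  1.4554 -1.127 ] F [-1.5358  7.5341  1.1505] w 87.2
```

View pics/w1.png

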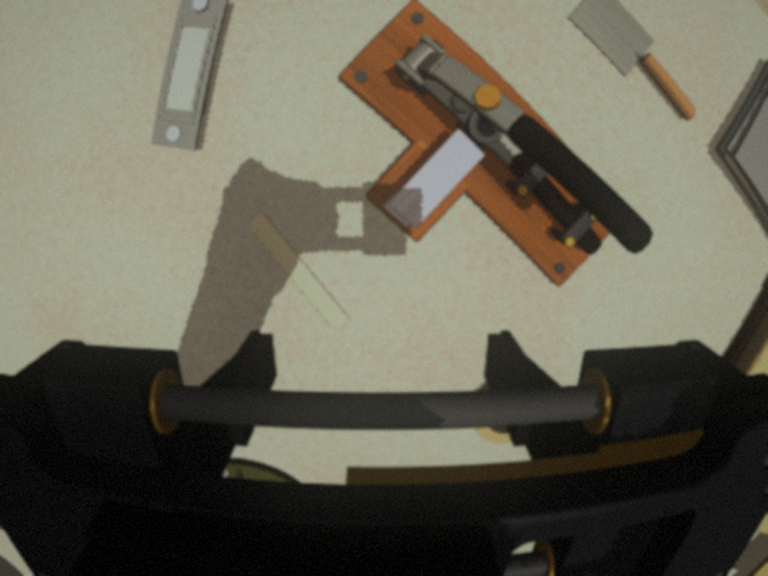

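```bash
python3 - <<'E'
from st import *
d=np.load("pics/w1.npz");w=lambda x,y,z:onz("wrist",x/1.5,y/1.5,z,d["K"],d["T"])[:2]
print("rest",[w(*p,.056) for p in[(458,130),(484,154),(415,227),(383,203)]])
print("bench",[w(*p,.018) for p in[(415,2),(340,76),(412,149),(368,195),(417,240),(463,193),(560,286)]])
print("riv",w(173,132,.036),w(200,3,.040))
print("grip tip",w(645,240,.175),"hinge",w(415,60,.075))
E
```

```text
rest [array([0.5684, 0.0486]), array([0.5636, 0.0178]), array([0.4752, 0.0341]), array([0.4785, 0.0695])]
bench [array([0.6601, 0.1456]), array([0.5583, 0.166 ]), array([0.5336, 0.0709]), array([0.4737, 0.0831]), array([0.4612, 0.0191]), array([0.5246, 0.0063]), array([ 0.5026, -0.1388])]
riv [0.4344 0.2811] [0.5576 0.3226]
grip tip [ 0.571  -0.0893] hinge [0.5967 0.1122]
```

```bash
python3 -m handwheel '[{"xyz":[0,4,-2],"angular":[0,0,-7]},{"xyz":[0,4,-2],"angular":[0,0,-7]},{"xyz":[0,4,-2],"angular":[0,0,0]},{"xyz":[0,3,-1],"angular":[0,0,0]},{"xyz":[0,0,0],"angular":[0,0,0]}]'; python3 wp.py w2
```

```text
time: 2.13
position: [0.4473, 0.1988, 0.2269]
tool_rot: [0.952, 1.347, -0.95]
ft_force: [-0.7, -0.2, -0.1]
grip_width: 1.005
t 2.18 pos [0.448  0.1961 0.2273] x [ 0.0054 -0.0041 -1.    ] jawyaw -70.38 q [ 0.4046  0.0021 -0.8661  1.8081  0.0079  1.3291 -1.6916] F [-0.9425 -0.3722  0.4152] w 87.1
```

View pics/w2.png

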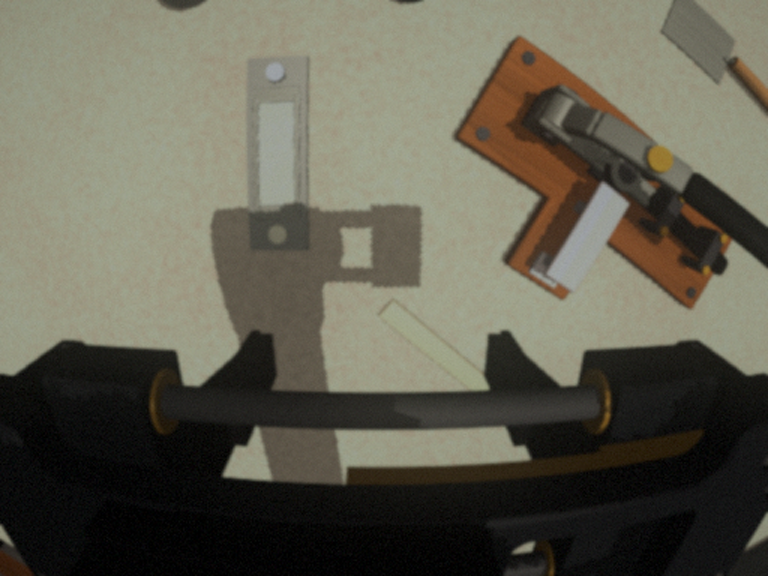

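```bash
python3 - <<'E'
from st import *
d=np.load("pics/w2.npz");w=lambda x,y,z:onz("wrist",x/1.5,y/1.5,z,d["K"],d["T"])[:2]
c=[w(*p,.033) for p in[(247,57),(309,57),(309,249),(250,249)]];print("panel",c,np.mean(c,0))
a,b=w(277,235,.036),w(275,72,.040);print("riv",a,b,(a+b)/2,np.degrees(np.arctan2(*(b-a)[::-1])), np.linalg.norm(b-a))
e=(c[0]+c[1]-c[2]-c[3]);print(np.degrees(np.arctan2(e[1],e[0])))
print("rest",[w(*p,.056) for p in[(605,183),(630,204),(570,292)]])
b=[w(*p,.018) for p in[(518,37),(458,137),(545,198),(505,262),(565,299),(610,246),(692,308)]];print("bench",b)
for i,j in((0,1),(1,2),(2,3),(3,4),(4,5),(5,6)):
  v=b[j]-b[i];print(np.degrees(np.arctan2(v[1],v[0])))
E
```

```text
panel [array([0.5641, 0.3523]), array([0.5776, 0.303 ]), array([0.4293, 0.2524]), array([0.4128, 0.3002])] [0.496 0.302]
riv [0.4326 0.2809] [0.5575 0.3232] [0.495  0.3021] 18.72710408493402 0.13186962441459035
18.9240943956921
rest [array([0.569, 0.047]), array([0.5631, 0.0167]), array([0.4742, 0.0376])]
bench [array([0.6607, 0.1495]), array([0.5574, 0.1679]), array([0.5383, 0.0769]), array([0.4725, 0.0889]), array([0.4608, 0.0179]), array([ 0.5235, -0.004 ]), array([ 0.5034, -0.1383])]
169.92995003989233
-101.84515961151516
169.67791125888263
-99.38734656164748
-19.216261911900602
-98.47894349156529
```

```bash
python3 -m handwheel '[{"xyz":[0.6,3.3,-3],"angular":[0,0,-1]},{"xyz":[0.6,3.3,-3],"angular":[0,0,0]},{"xyz":[0.6,3.1,-3],"angular":[0,0,0]},{"xyz":[0,0,-2],"angular":[0,0,0]},{"xyz":[0,0,0],"angular":[0,0,0]}]'; python3 wp.py w3
```

```text
time: 2.6
position: [0.4722, 0.2832, 0.1202]
tool_rot: [0.974, 1.323, -0.973]
ft_force: [-0.3, -2.7, -0.4]
grip_width: 0.997
t 2.65 pos [0.4729 0.2839 0.1221] x [ 0.0164 -0.0084 -0.9998] jawyaw -72.14 q [ 0.1968  0.2971 -0.9136  1.8061  0.2745  1.1573 -2.0648] F [0.1619 0.4601 0.0458] w 87.0
```

View pics/w3.png

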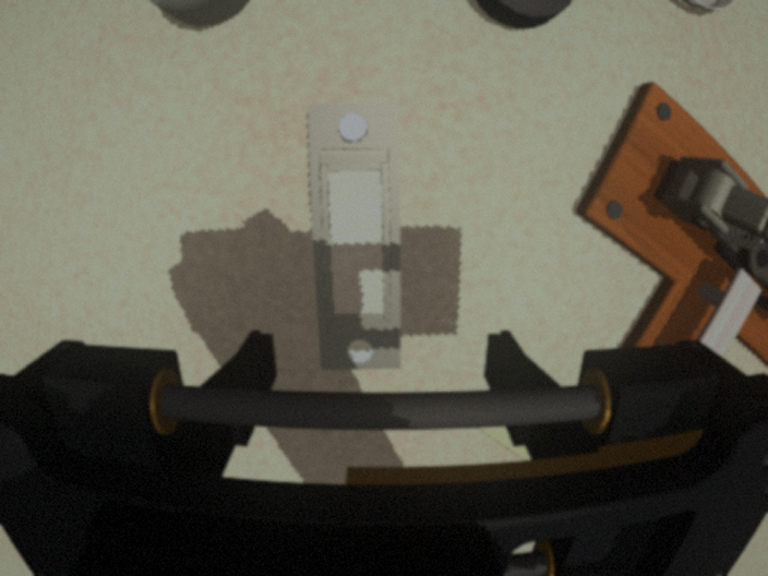

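```bash
python3 - <<'E'
from st import *
d=np.load("pics/w3.npz");w=lambda x,y,z:onz("wrist",x/1.5,y/1.5,z,d["K"],d["T"])[:2]
c=[w(*p,.033) for p in[(309,104),(399,104),(400,368),(320,368)]];print("panel",c,np.mean(c,0))
a,b=w(361,351,.036),w(352,127,.040);print("riv",a,b,(a+b)/2,np.degrees(np.arctan2(*(b-a)[::-1])), np.linalg.norm(b-a))
u=(b-a)/np.linalg.norm(b-a);m=(a+b)/2;print("grip",m-.03*u)
print(rotto(np.degrees(np.arctan2(u[1],u[0]))-90));jaw()
E
```

```text
panel [array([0.5634, 0.3514]), array([0.578, 0.304]), array([0.4283, 0.2534]), array([0.4129, 0.3012])] [0.4957 0.3025]
riv [0.4337 0.2805] [0.5575 0.3241] [0.4956 0.3023] 19.416844766248555 0.13122376979094932
grip [0.4673 0.2923]
[0.4658 0.9477 1.5528]
t 2.65 pos [0.4729 0.2839 0.1221] x [ 0.0164 -0.0084 -0.9998] jawyaw -72.14 q [ 0.1968  0.2971 -0.9136  1.8061  0.2745  1.1573 -2.0648] F [0.1619 0.4601 0.0458] w 87.0
```

```bash
python3 -m handwheel '[{"xyz":[-0.5,0.8,-2],"angular":[0.5,0.9,0.8]},{"xyz":[0,0,-3],"angular":[0,0,0]},{"xyz":[0,0,-2],"angular":[0,0,0]},{"xyz":[0,0,0],"angular":[0,0,0]},{"xyz":[0,0,0],"angular":[0,0,0]}]'; python3 -c "
from st import *
jaw();print(rotto(-71.3))"
```

```text
time: 3.07
position: [0.4772, 0.2857, 0.0592]
tool_rot: [0.979, 1.329, -0.966]
ft_force: [-0.0, 0.8, 0.2]
grip_width: 0.999
t 3.07 pos [0.4772 0.2857 0.0592] x [ 0.0143 -0.0011 -0.9999] jawyaw -71.97 q [ 0.1545  0.3854 -0.8747  1.8551  0.3509  1.0486 -2.1159] F [-0.0392  0.7993  0.2008] w 86.9
[0.0584 0.8218 0.6695]
```

```bash
python3 -m handwheel '[{"xyz":[-0.9,0.6,0],"angular":[0,0.8,0.7]},{"xyz":[0,0,0],"angular":[0,0,0]}]'; python3 -c "
from st import *
jaw();print(rotto(-71.3))"
```

```text
time: 3.23
position: [0.4704, 0.2907, 0.0631]
tool_rot: [0.968, 1.341, -0.965]
ft_force: [0.1, 2.3, -0.6]
grip_width: 0.997
t 3.23 pos [0.4704 0.2907 0.0631] x [ 0.0041 -0.001  -1.    ] jawyaw -71.44 q [ 0.1523  0.3826 -0.8843  1.8517  0.3408  1.063  -2.1119] F [ 0.1349  2.2705 -0.641 ] w 86.8
[0.0554 0.2371 0.1429]
```

```bash
python3 -m handwheel '[{"xyz":[-0.3,0.1,-1.5],"angular":[0,0.2,0]},{"xyz":[0,0,-1.5],"angular":[0,0,0]},{"xyz":[0,0,-1],"angular":[0,0,0]},{"xyz":[0,0,0],"angular":[0,0,0]}]'; python3 -c "
from st import *
jaw();print(rotto(-71.3))"
```

```text
time: 3.57
position: [0.4709, 0.2932, 0.0263]
tool_rot: [0.973, 1.337, -0.961]
ft_force: [-0.9, -0.4, -0.4]
grip_width: 1.002
t 3.57 pos [0.4709 0.2932 0.0263] x [ 0.0106  0.0017 -0.9999] jawyaw -71.51 q [ 0.1188  0.4309 -0.8546  1.8807  0.3919  0.9945 -2.1545] F [-0.9226 -0.4391 -0.4285] w 87.2
[-0.099   0.6085  0.2084]
```

```bash
python3 -m handwheel '[{"xyz":[-0.4,-0.1,-0.7],"angular":[0,0.6,0.2]},{"xyz":[0,0,-0.6],"angular":[0,0,0]},{"xyz":[0,0,0],"angular":[0,0,0]}]'; python3 -c "
from st import *
jaw();print(rotto(-71.3))"
```

```text
time: 3.82
position: [0.4665, 0.2925, 0.0126]
tool_rot: [0.966, 1.348, -0.964]
ft_force: [0.3, 0.2, -0.5]
grip_width: 1.0
t 3.82 pos [0.4665 0.2925 0.0126] x [-0.0007  0.002  -1.    ] jawyaw -71.26 q [ 0.1122  0.4509 -0.8472  1.8909  0.402   0.9788 -2.1589] F [ 0.2848  0.1976 -0.4811] w 87.0
[-0.1129 -0.0422 -0.0446]
```

```bash
for i in 1 2; do python3 -m handwheel '[{"xyz":[0,0,0],"angular":[0,0,0]},{"xyz":[0,0,0],"angular":[0,0,0]},{"xyz":[0,0,0],"angular":[0,0,0]},{"xyz":[0,0,0],"angular":[0,0,0]},{"xyz":[0,0,0],"angular":[0,0,0]}]' 4 30; done; python3 -c "
from st import *
jaw()"
```

```text
time: 4.23
position: [0.4669, 0.293, 0.0131]
tool_rot: [0.967, 1.348, -0.963]
ft_force: [0.4, 0.7, -0.5]
grip_width: 0.708
time: 4.65
position: [0.4673, 0.2931, 0.0136]
tool_rot: [0.968, 1.348, -0.963]
ft_force: [0.5, -0.3, -0.4]
grip_width: 0.569
t 4.65 pos [0.4673 0.2931 0.0136] x [ 0.0008  0.003  -1.    ] jawyaw -71.26 q [ 0.1124  0.45   -0.8478  1.8896  0.4016  0.979  -2.1586] F [ 0.5423 -0.3456 -0.3977] w 49.5
```

```bash
python3 -m handwheel '[{"xyz":[0,0,0],"angular":[0,0,0]},{"xyz":[0,0,0],"angular":[0,0,0]},{"xyz":[0,0,0],"angular":[0,0,0]},{"xyz":[0,0,1],"angular":[0,0,0]},{"xyz":[0,0,2],"angular":[0,0,0]}]'; python3 -m handwheel '[{"xyz":[0,0,3],"angular":[0,0,0]},{"xyz":[0,0,3],"angular":[0,0,0]},{"xyz":[0,0,2],"angular":[0,0,0]},{"xyz":[0,0,0],"angular":[0,0,0]}]';python3 wp.py w4
```

```text
time: 5.07
position: [0.4641, 0.291, 0.0409]
tool_rot: [0.962, 1.352, -0.969]
ft_force: [-0.3, -0.5, -1.6]
grip_width: 0.568
time: 5.4
position: [0.4631, 0.2918, 0.1279]
tool_rot: [0.961, 1.353, -0.967]
ft_force: [0.9, 1.3, -0.6]
grip_width: 0.569
t 5.45 pos [0.4626 0.2913 0.1263] x [-0.0081 -0.0005 -1.    ] jawyaw -71.15 q [ 0.2031  0.3009 -0.9326  1.7981  0.2552  1.179  -2.05  ] F [-0.2115 -0.4425 -1.1771] w 49.3
```

View pics/w4.png

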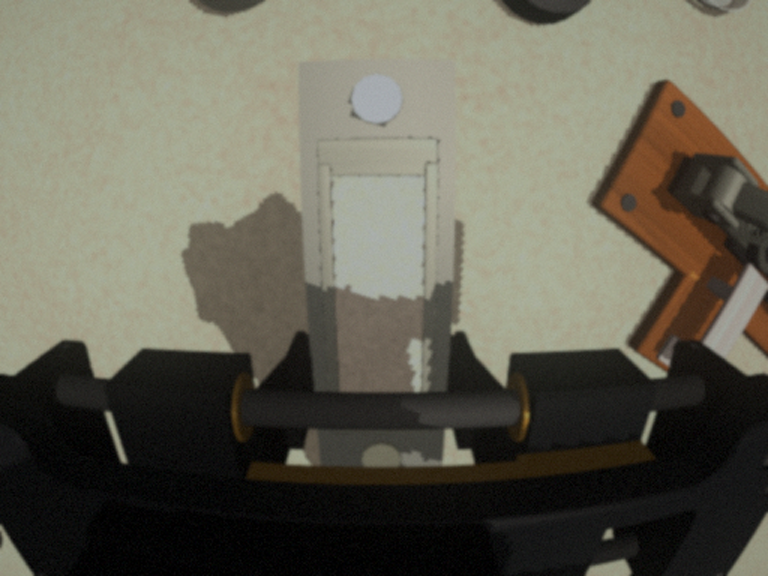

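```bash
python3 - <<'E'
from st import *
d=np.load("pics/w4.npz")
p=onz("wrist",377/1.5,99/1.5,.1263+.0264,d["K"],d["T"]);s,M=jaw();print(p,M.T@(p-s["position"]))
c=[onz("wrist",x/1.5,y/1.5,.1263+.0194,d["K"],d["T"])-s["position"] for x,y in[(300,62),(455,62)]];print([M.T@k for k in c])
E
python3 -m handwheel '[{"xyz":[0,-1,3],"angular":[0,0,0]},{"xyz":[-0.4,-4,2],"angular":[0,0,-5]},{"xyz":[-0.4,-4,1],"angular":[0,0,-5]},{"xyz":[-0.4,-4,0],"angular":[0,0,-5]},{"xyz":[-0.4,-4,0],"angular":[0,0,-5]}]'
python3 -m handwheel '[{"xyz":[-0.4,-3,0],"angular":[0,0,-4]},{"xyz":[0,-2,0],"angular":[0,0,-4]},{"xyz":[0,0,0],"angular":[0,0,0]}]';python3 wp.py w5
```

```text
t 5.45 pos [0.4626 0.2913 0.1263] x [-0.0081 -0.0005 -1.    ] jawyaw -71.15 q [ 0.2031  0.3009 -0.9326  1.7981  0.2552  1.179  -2.05  ] F [-0.2115 -0.4425 -1.1771] w 49.3
[0.554  0.3226 0.1527] [-0.0271  0.0964 -0.0002]
[array([-0.0202,  0.1101, -0.0247]), array([-0.0203,  0.11  ,  0.0244])]
time: 5.87
position: [0.4408, 0.1286, 0.183]
tool_rot: [1.222, 1.223, -1.224]
ft_force: [0.8, -0.6, -1.6]
grip_width: 0.567
time: 6.12
position: [0.433, 0.065, 0.1797]
tool_rot: [1.337, 1.137, -1.35]
ft_force: [0.0, -0.2, -1.8]
grip_width: 0.568
t 6.17 pos [0.4327 0.0671 0.1796] x [-0.0177  0.0095 -0.9998] jawyaw -100.01 q [ 0.6054 -0.089  -0.7601  1.9694 -0.0772  1.2538 -1.8729] F [-0.0069 -0.2173 -1.2479] w 49.1
```

View pics/w5.png

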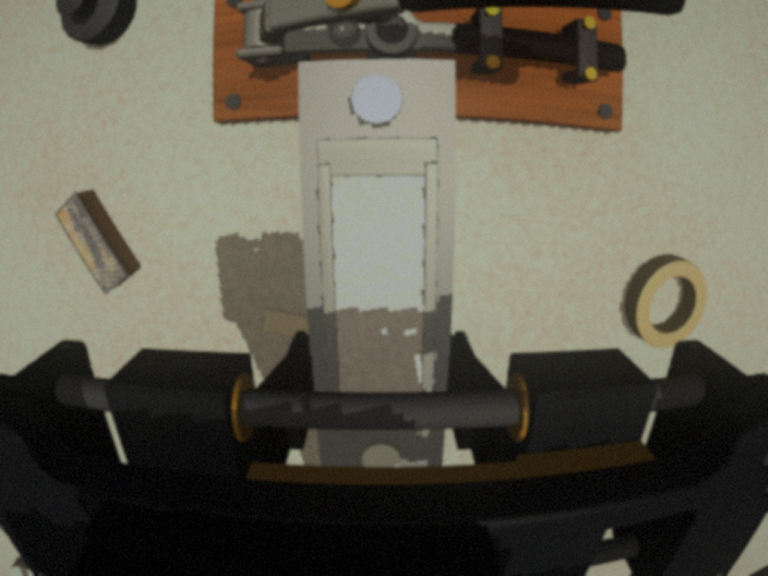

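```bash
python3 - <<'E'
import cv2
a=cv2.imread("pics/w5_raw.png")[0:90,140:420]
a=cv2.convertScaleAbs(a,alpha=1.6,beta=10)
cv2.imwrite("pics/w5z.png",cv2.resize(a[:, 60:200],None,fx=5.5,fy=5.5,interpolation=cv2.INTER_CUBIC))
E
```

```text
(no output)
```

View pics/w5z.png

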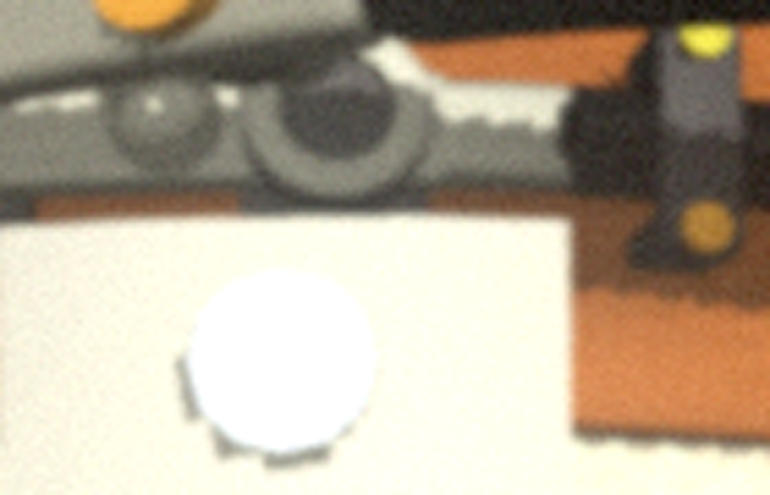

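```bash
python3 - <<'E'
from st import *
d=np.load("pics/w5.npz");f=lambda x,y,z:onz("wrist",200+x/5.5,y/5.5,z,d["K"],d["T"])[:2]
b=np.radians(-10.6);u=np.array([np.cos(b),np.sin(b)])
print(f(338,198,.056)+.017*u,f(338,157,.056)+.010*u,f(338,103,.056),f(245,103,.056),f(430,103,.056))
s,M=jaw();print(f(282,360,s["position"][2]+.0264),s["position"]+M@[-.0271,.0964,0])
# bench long edge
e=[onz("wrist",x/1.5,y/1.5,.018,d["K"],d["T"])[:2] for x,y in[(214,121),(299,122),(456,124),(619,129)]];print(e)
v=e[3]-e[0];print(np.degrees(np.arctan2(v[1],v[0])))
E
```

```text
[0.5863 0.029 ] [0.5867 0.0289] [0.5866 0.029 ] [0.5895 0.0445] [0.5842 0.0136]
t 6.17 pos [0.4327 0.0671 0.1796] x [-0.0177  0.0095 -0.9998] jawyaw -100.01 q [ 0.6054 -0.089  -0.7601  1.9694 -0.0772  1.2538 -1.8729] F [-0.0069 -0.2173 -1.2479] w 49.1
[0.5281 0.0474] [0.5281 0.0501 0.2048]
[array([0.5573, 0.1671]), array([0.5408, 0.104 ]), array([ 0.5193, -0.006 ]), array([ 0.5028, -0.1367])]
-100.17661747468858
```

```bash
python3 -c "
from st import *
print(rotto(-100.2))"; python3 -m handwheel '[{"xyz":[0,0,-3],"angular":[-0.5,-1,0]},{"xyz":[0,0,-3],"angular":[0,0,0]},{"xyz":[0,0,-3],"angular":[0,0,0]},{"xyz":[0,0,-2],"angular":[0,0,0]},{"xyz":[0,0,0],"angular":[0,0,0]}]'; python3 wp.py w6; python3 -c "
from st import *
print(rotto(-100.2))
a=cv2.imread('pics/w6_raw.png')[0:110,140:340]
cv2.imwrite('pics/w6z.png',cv2.resize(cv2.convertScaleAbs(a,alpha=1.6,beta=10),None,fx=4,fy=4,interpolation=cv2.INTER_CUBIC))"
```

```text
[-0.5446 -1.0136 -0.1958]
time: 6.58
position: [0.4312, 0.0716, 0.0643]
tool_rot: [1.333, 1.127, -1.328]
ft_force: [-0.8, 0.1, -1.7]
grip_width: 0.565
t 6.63 pos [0.4319 0.0719 0.0658] x [ 0.0025  0.0032 -1.    ] jawyaw -99.51 q [ 0.5752  0.0565 -0.8059  2.1133  0.0459  0.9865 -1.9918] F [-0.0708  0.0665 -1.681 ] w 48.7
[-0.1803  0.1423 -0.693 ]
```

View pics/w6z.png

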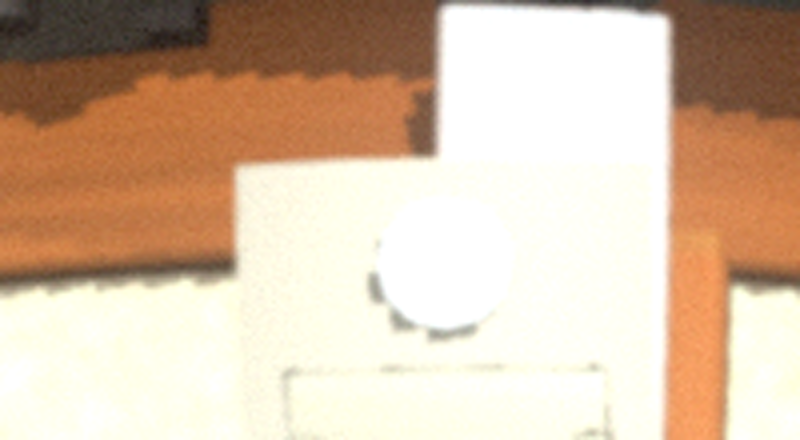

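```bash
python3 - <<'E'
from st import *
d=np.load("pics/w6.npz");f=lambda x,y,z:onz("wrist",140+x/4,y/4,z,d["K"],d["T"])[:2]
s,M=jaw()
P=[f(440,5,.056),f(670,14,.056),f(669,150,.056),f(439,150,.056)];print(P,np.linalg.norm(P[0]-P[1]))
for i,j in((0,1),(1,2),(0,3)):
  v=P[j]-P[i];print(np.degrees(np.arctan2(v[1],v[0])))
b=np.radians(-10.3);u=np.array([np.cos(b),np.sin(b)])
m=(P[0]+P[1])/2;cap=f(445,263,s["position"][2]+.0264);print("anvil",m+.02*u,"cap",cap,(s["position"]+M@[-.0271,.0964,0]))
C=[f(237,168,s["position"][2]+.0194),f(670,165,s["position"][2]+.0194)];v=C[1]-C[0];print(C,np.degrees(np.arctan2(v[1],v[0])))
E
```

```text
t 6.63 pos [0.4319 0.0719 0.0658] x [ 0.0025  0.0032 -1.    ] jawyaw -99.51 q [ 0.5752  0.0565 -0.8059  2.1133  0.0459  0.9865 -1.9918] F [-0.0708  0.0665 -1.681 ] w 48.7
[array([0.5687, 0.0492]), array([0.563 , 0.0169]), array([0.5422, 0.0209]), array([0.5467, 0.053 ])] 0.03278538781293451
-99.94762945195839
169.29034653886845
170.18246857139985
anvil [0.5855 0.0295] cap [0.526  0.0553] [0.5269 0.0559 0.093 ]
[array([0.5429, 0.0772]), array([0.5349, 0.0272])] -99.11318728716313
```

```bash
python3 -m handwheel '[{"xyz":[0,-1.4,-0.7],"angular":[-0.2,0.1,-0.6]},{"xyz":[0,0,0],"angular":[0,0,0]},{"xyz":[0,0,0],"angular":[0,0,0]}]';python3 -c "
from st import *
jaw();print(rotto(-100.1))"
```

```text
time: 6.88
position: [0.4336, 0.059, 0.0603]
tool_rot: [1.338, 1.121, -1.333]
ft_force: [0.5, 0.5, -2.0]
grip_width: 0.567
t 6.88 pos [0.4336 0.059  0.0603] x [ 0.003   0.0007 -1.    ] jawyaw -99.91 q [ 0.5876  0.0648 -0.7929  2.1192  0.0557  0.9745 -1.9791] F [ 0.5314  0.4712 -2.0006] w 49.3
[-0.0403  0.1705 -0.1919]
```

```bash
python3 -m handwheel '[{"xyz":[0,0,-1],"angular":[0,0,0]},{"xyz":[0,0,0],"angular":[0,0,0]},{"xyz":[1.5,-0.3,0],"angular":[0,0,0]},{"xyz":[1.5,-0.3,0],"angular":[0,0,0]},{"xyz":[0,0,0],"angular":[0,0,0]}]';python3 -c "
from st import *
jaw();print(rotto(-100.1))"
```

```text
time: 7.3
position: [0.4673, 0.0518, 0.0524]
tool_rot: [1.34, 1.113, -1.329]
ft_force: [-0.5, 0.8, -1.8]
grip_width: 0.571
t 7.3 pos [0.4673 0.0518 0.0524] x [ 0.0098 -0.002  -0.9999] jawyaw -100.0 q [ 0.5691  0.1585 -0.7769  2.0602  0.14    0.9632 -2.026 ] F [-0.5275  0.7974 -1.8238] w 49.7
[ 0.1149  0.5624 -0.102 ]
```

```bash
python3 -m handwheel '[{"xyz":[1.2,-0.2,-0.1],"angular":[0.1,0.6,-0.1]},{"xyz":[1.0,-0.2,0],"angular":[0,0.3,0]},{"xyz":[0,0,0],"angular":[0,0,0]},{"xyz":[0,0,0],"angular":[0,0,0]}]';python3 wp.py w7;python3 -c "
from st import *
print(rotto(-100.1))
a=cv2.imread('pics/w7_raw.png')[0:110,140:340]
cv2.imwrite('pics/w7z.png',cv2.resize(cv2.convertScaleAbs(a,alpha=1.6,beta=10),None,fx=4,fy=4,interpolation=cv2.INTER_CUBIC))
for n in ('side','scene'):
  d=get_image(n)['pixels'];a=d[150:260,190:340] if n=='side' else d[160:250,200:340];cv2.imwrite(f'pics/{n}7.png',cv2.resize(a,None,fx=5,fy=5,interpolation=cv2.INTER_CUBIC))"
```

```text
time: 7.63
position: [0.4889, 0.0486, 0.0519]
tool_rot: [1.334, 1.126, -1.343]
ft_force: [-0.9, 0.5, -1.2]
grip_width: 0.566
t 7.68 pos [0.4889 0.0486 0.052 ] x [-0.007   0.0003 -1.    ] jawyaw -100.07 q [ 0.5512  0.2249 -0.7621  1.9995  0.183   0.9926 -2.0465] F [-0.6009 -0.1665 -2.1554] w 49.7
[-0.0152 -0.3992 -0.0292]
```

View pics/w7z.png

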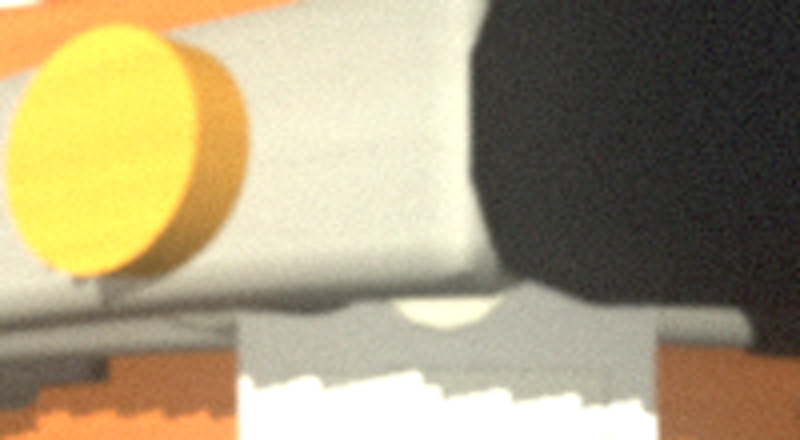

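View pics/scene7.png

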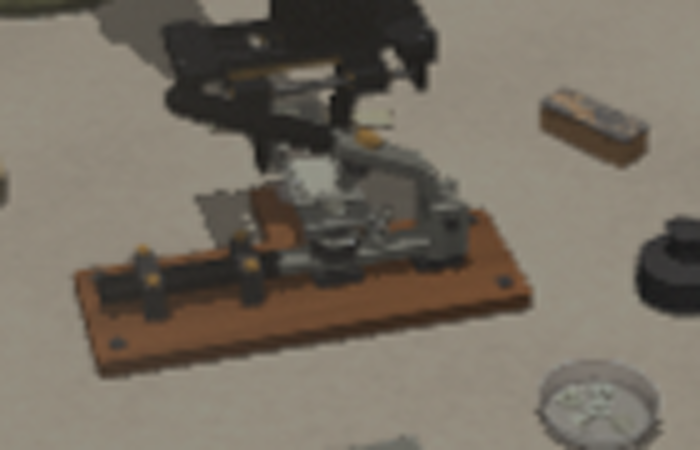

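View pics/side7.png

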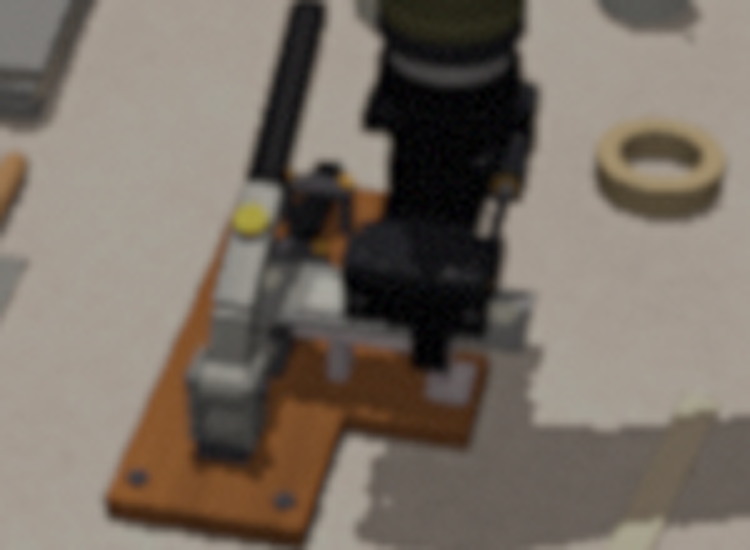

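```bash
python3 -m handwheel '[{"xyz":[0.2,-0.1,-0.2],"angular":[0,-0.4,0]},{"xyz":[0,0,-0.4],"angular":[0,0,0]},{"xyz":[0,0,0],"angular":[0,0,0]}]';python3 -c "
from st import *
jaw();print(rotto(-100.1))"
```

```text
time: 8.03
position: [0.4892, 0.0473, 0.0457]
tool_rot: [1.336, 1.119, -1.337]
ft_force: [0.3, 0.5, -0.5]
grip_width: 0.569
t 8.03 pos [0.4892 0.0473 0.0457] x [ 0.0007 -0.002  -1.    ] jawyaw -100.02 q [ 0.5491  0.2291 -0.7594  2.0102  0.193   0.9723 -2.0524] F [ 0.2605  0.5269 -0.4638] w 49.5
[ 0.1144  0.0393 -0.0839]
```

```bash
python3 -m handwheel '[{"xyz":[0.2,0,0.1],"angular":[0.1,0,-0.1]},{"xyz":[0,0,0],"angular":[0,0,0]}]';python3 -c "
from st import *
jaw();print(rotto(-100.1))"
python3 -m handwheel '[{"xyz":[0,0,-0.2],"angular":[0,0,0]},{"xyz":[0,0,0],"angular":[0,0,0]}]';python3 -c "
from st import *
jaw();print(rotto(-100.1))"
```

```text
time: 8.2
position: [0.4906, 0.0473, 0.0464]
tool_rot: [1.338, 1.12, -1.338]
ft_force: [0.4, 0.6, -1.1]
grip_width: 0.566
t 8.2 pos [0.4906 0.0473 0.0464] x [-0.0001 -0.0005 -1.    ] jawyaw -100.11 q [ 0.5492  0.2317 -0.7587  2.006   0.1926  0.9749 -2.0524] F [ 0.4401  0.6062 -1.0944] w 49.3
[ 0.0287 -0.0031  0.0101]
time: 8.37
position: [0.4907, 0.0473, 0.0443]
tool_rot: [1.338, 1.12, -1.338]
ft_force: [0.3, 0.0, -0.6]
grip_width: 0.568
t 8.37 pos [0.4907 0.0473 0.0443] x [ 0.0001 -0.0005 -1.    ] jawyaw -100.11 q [ 0.5476  0.2351 -0.7577  2.0076  0.1958  0.9708 -2.055 ] F [ 0.3007  0.0355 -0.6484] w 49.4
[0.027  0.0047 0.013 ]
```

```bash
for i in 1 2 3; do python3 -m handwheel '[{"xyz":[0,0,-0.1],"angular":[0,0,0]},{"xyz":[0,0,0],"angular":[0,0,0]}]'; python3 -c "
from st import *
s=get_state();print(s['torque'],s['ft_force'])"; done
```

```text
time: 8.53
position: [0.4907, 0.0473, 0.0431]
tool_rot: [1.338, 1.12, -1.338]
ft_force: [0.1, 0.3, -1.3]
grip_width: 0.568
[ 0.0124  0.1169 -0.0424] [ 0.1393  0.2564 -1.3146]
time: 8.7
position: [0.4908, 0.0474, 0.0421]
tool_rot: [1.338, 1.12, -1.338]
ft_force: [-0.2, 0.1, -0.0]
grip_width: 0.565
[ 0.035   0.1108 -0.0487] [-0.2338  0.0716 -0.0219]
time: 8.87
position: [0.4912, 0.0475, 0.0416]
tool_rot: [1.338, 1.12, -1.338]
ft_force: [-1.3, 0.2, -1.0]
grip_width: 0.57
[-0.0058  0.1311  0.0098] [-1.2792  0.2497 -1.0442]
```

```bash
for i in 1 2; do python3 -m handwheel '[{"xyz":[0,0,-0.1],"angular":[0,0,0]},{"xyz":[0,0,0],"angular":[0,0,0]}]'; python3 -c "
from st import *
s=get_state();print(s['torque'],s['ft_force'])"; done
```

```text
time: 9.03
position: [0.4915, 0.0475, 0.0417]
tool_rot: [1.338, 1.119, -1.338]
ft_force: [-0.2, -0.1, -2.2]
grip_width: 0.568
[ 0.0464  0.0633 -0.0478] [-0.207  -0.1148 -2.2079]
time: 9.2
position: [0.4919, 0.0476, 0.0416]
tool_rot: [1.338, 1.118, -1.338]
ft_force: [-0.6, -0.3, -1.2]
grip_width: 0.569
[0.0166 0.0749 0.0218] [-0.6403 -0.3014 -1.182 ]
```

```bash
python3 -c "
from st import *
jaw()
for n in ('side','scene'):
  d=get_image(n)['pixels'];a=d[150:260,190:340] if n=='side' else d[160:250,200:340];cv2.imwrite(f'pics/{n}8.png',cv2.resize(a,None,fx=5,fy=5,interpolation=cv2.INTER_CUBIC))"
```

```text
t 9.2 pos [0.4919 0.0476 0.0416] x [ 0.0012 -0.0017 -1.    ] jawyaw -100.13 q [ 0.5434  0.2414 -0.7559  2.0077  0.203   0.9655 -2.0618] F [-0.6403 -0.3014 -1.182 ] w 49.5
```

View pics/scene8.png

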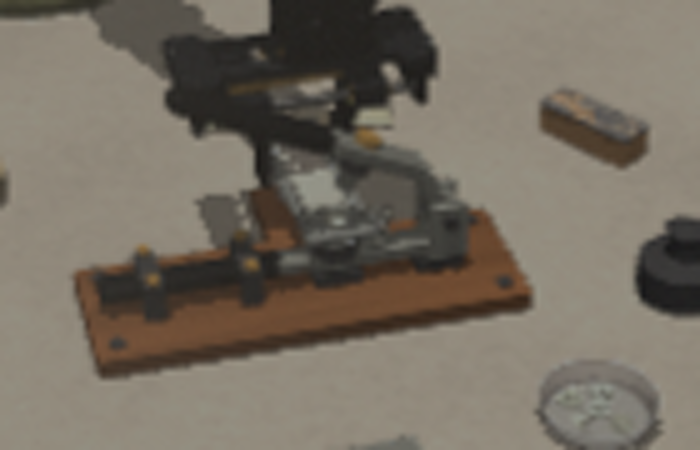

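View pics/side8.png

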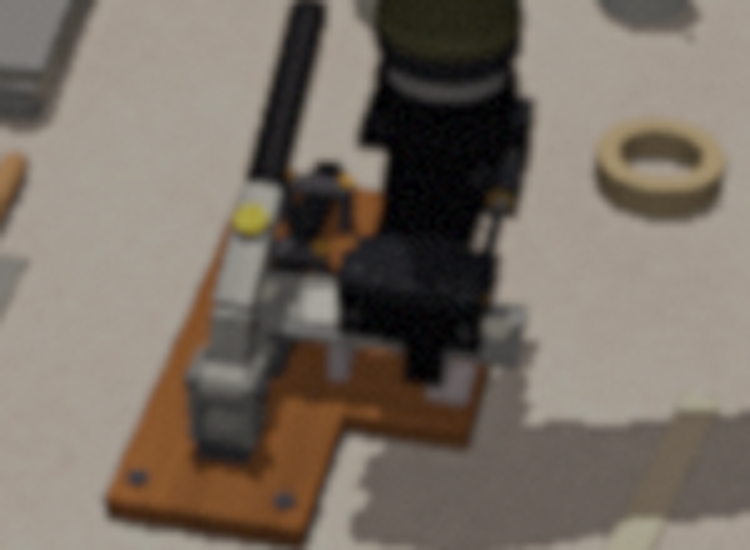

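```bash
python3 -m handwheel '[{"xyz":[0,0,0],"angular":[0,0,0]},{"xyz":[0,0,0],"angular":[0,0,0]},{"xyz":[0,0,0],"angular":[0,0,0]},{"xyz":[0,0,0],"angular":[0,0,0]}]' 7.5; python3 wp.py w9
```

```text
time: 9.63
position: [0.4923, 0.0476, 0.0411]
tool_rot: [1.339, 1.118, -1.337]
ft_force: [0.1, -0.1, -0.2]
grip_width: 0.785
t 9.68 pos [0.4923 0.0476 0.0411] x [ 0.0023 -0.0011 -1.    ] jawyaw -100.12 q [ 0.5434  0.2422 -0.7556  2.0082  0.2036  0.9632 -2.0618] F [-1.1405  0.0767  0.8794] w 70.9
```

View pics/w9.png

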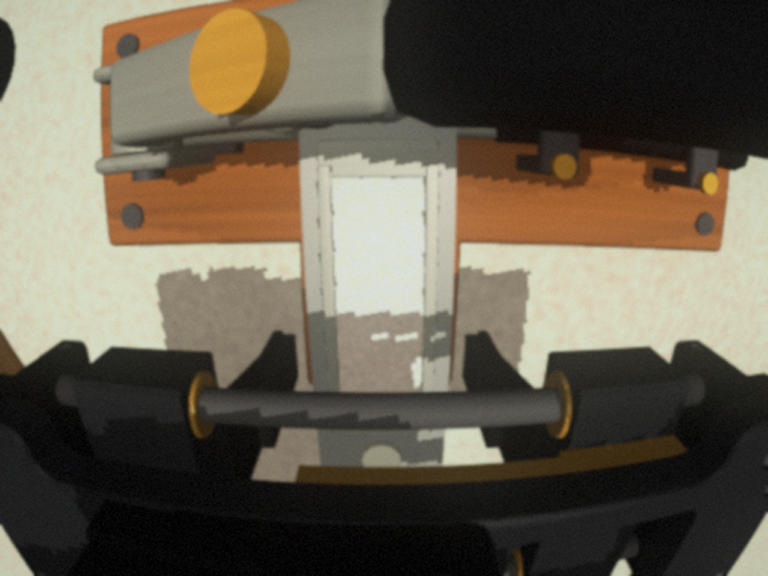

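```bash
python3 -m handwheel '[{"xyz":[0,0,0.5],"angular":[0,0,0]},{"xyz":[0,0,1],"angular":[0,0,0]},{"xyz":[0,0,2],"angular":[0,0,0]},{"xyz":[-0.3,0,3],"angular":[0,0,0]},{"xyz":[-0.5,0,4],"angular":[0,0,0]}]' 8.0;  python3 -m handwheel '[{"xyz":[-1,0,4],"angular":[0,0,0]},{"xyz":[-1,0,4],"angular":[0,0,0]},{"xyz":[0,0,4],"angular":[0,0,0]},{"xyz":[0,0,4],"angular":[0,0,0]},{"xyz":[0,0,0],"angular":[0,0,0]}]'; python3 wp.py w10; python3 -c "
from st import *
for n in ('side','scene'):
  d=get_image(n)['pixels'];a=d[150:260,190:340] if n=='side' else d[160:250,200:340];cv2.imwrite(f'pics/{n}10.png',cv2.resize(a,None,fx=5,fy=5,interpolation=cv2.INTER_CUBIC));cv2.imwrite(f'pics/{n}10_raw.png',d)"
```

```text
time: 10.1
position: [0.4777, 0.0477, 0.1438]
tool_rot: [1.332, 1.133, -1.347]
ft_force: [-0.3, -1.2, -0.3]
grip_width: 0.917
time: 10.52
position: [0.457, 0.0509, 0.3191]
tool_rot: [1.334, 1.123, -1.333]
ft_force: [0.7, 1.2, 0.3]
grip_width: 0.921
t 10.57 pos [0.4561 0.051  0.3162] x [-0.0026 -0.     -1.    ] jawyaw -99.76 q [ 0.6636 -0.1224 -0.7484  1.7189 -0.0835  1.5154 -1.8174] F [ 0.9104  0.4592 -0.3297] w 79.6
```

View pics/w10.png

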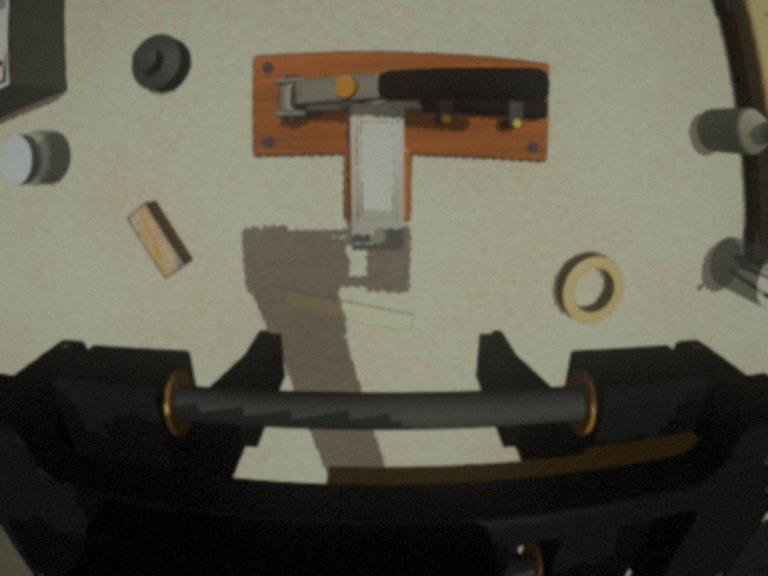

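View pics/scene10.png

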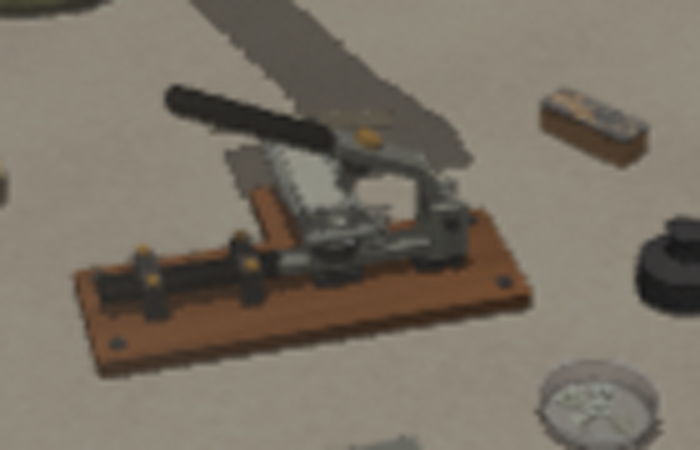

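View pics/side10.png

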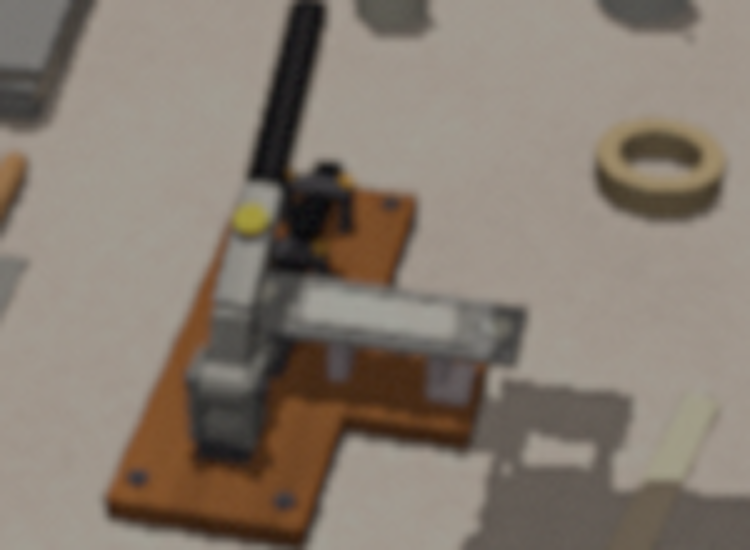

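```bash
python3 - <<'E'
from st import *
a=cv2.imread('pics/w10_raw.png')[50:190,210:300]
cv2.imwrite('pics/w10z.png',cv2.resize(cv2.convertScaleAbs(a,alpha=1.3,beta=20),None,fx=4,fy=4,interpolation=cv2.INTER_CUBIC))
d=np.load("pics/w10.npz")
w=lambda x,y:ray("wrist",x,y,d["K"],d["T"])
for (x,y),(p,q) in [((378/1.5,237/1.5),(190+500/5,150+325/5)),((348/1.5,247/1.5),(190+517/5,150+365/5)),((402/1.5,249/1.5),(190+525/5,150+310/5))]:
  print(tri(w(x,y),ray("side",p,q)),onz("side",p,q,.062),onz("wrist",x,y,.062,d["K"],d["T"]))
E
```

```text
(array([0.4553, 0.052 , 0.0602]), np.float64(0.0005718733117149738)) [0.4557 0.0544 0.062 ] [0.4554 0.0519 0.062 ]
(array([0.4482, 0.0825, 0.0568]), np.float64(0.002690867269323937)) [0.4473 0.0885 0.062 ] [0.4507 0.082  0.062 ]
(array([0.4398, 0.0312, 0.0555]), np.float64(0.002677828134958965)) [0.4417 0.0402 0.062 ] [0.4399 0.0311 0.062 ]
```

View pics/w10z.png

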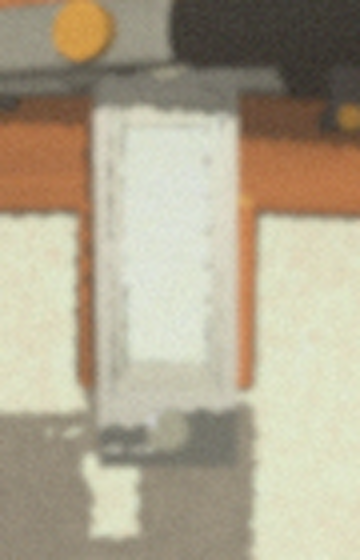

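```bash
python3 - <<'E'
from st import *
d=np.load("pics/w10.npz");w=lambda x,y,z:onz("wrist",x/1.5,y/1.5,z,d["K"],d["T"])[:2]
h=np.array([.586,.0295])+.08*np.array([np.cos(np.radians(79.8)),np.sin(np.radians(79.8))]);print("hinge",h)
u=-np.array([np.cos(np.radians(79.8)),np.sin(np.radians(79.8))])
print("press",[h+r*u for r in(.18,.185,.19)])
# grip band edges in w10: x=505 zoom
for x in(420,505,535):
  print(x,w(x,70,.165),w(x,101,.165))
print("bottle",w(735,130,.1),onz("side",268,155,0))
print(rotto(-10))
E
python3 - <<'E'
import cv2
a=cv2.imread('pics/w10_raw.png')[30:100,170:370]
cv2.imwrite('pics/w10h.png',cv2.resize(cv2.convertScaleAbs(a,alpha=2.5,beta=20),None,fx=4,fy=4,interpolation=cv2.INTER_CUBIC))
E
```

```text
hinge [0.6002 0.1082]
press [array([ 0.5683, -0.0689]), array([ 0.5674, -0.0738]), array([ 0.5665, -0.0788])]
420 [ 0.5886 -0.0011] [0.5664 0.0027]
505 [ 0.5818 -0.0619] [ 0.5591 -0.058 ]
535 [ 0.5801 -0.0848] [ 0.5571 -0.0809]
bottle [ 0.5247 -0.3443] [ 0.5226 -0.3683  0.    ]
[ 0.4525 -0.5471 89.7964]
```

View pics/w10h.png

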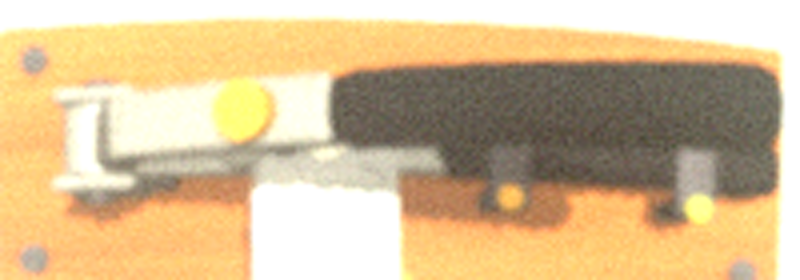

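```bash
python3 -m handwheel '[{"xyz":[0.9,-1,0],"angular":[0,0,7]},{"xyz":[0.9,-1,0],"angular":[0,0,7]},{"xyz":[0.9,-1,0],"angular":[0,0,7]},{"xyz":[0.9,-1,0],"angular":[0,0,7]},{"xyz":[0.9,-1,0],"angular":[0,0,7]}]' 0 20
python3 -m handwheel '[{"xyz":[0.9,-1,0],"angular":[0,0,7]},{"xyz":[0.9,-1,0],"angular":[0,0,7]},{"xyz":[0.9,-1,0],"angular":[0,0,7]},{"xyz":[0.9,-1,0],"angular":[0,0,7]},{"xyz":[0.9,-1,0],"angular":[0,0,7]}]'
python3 -m handwheel '[{"xyz":[0.9,-1,0],"angular":[0,0,7]},{"xyz":[0.9,-1,0],"angular":[0,0,7]},{"xyz":[0,0,0],"angular":[0,0,6]},{"xyz":[0,0,0],"angular":[0,0,0]},{"xyz":[0,0,0],"angular":[0,0,0]}]'; python3 -c "
from st import *
jaw();print(rotto(-10))"
```

```text
time: 11.08
position: [0.4945, 0.0013, 0.3028]
tool_rot: [0.852, 1.408, -0.883]
ft_force: [0.4, 0.1, 0.7]
grip_width: 0.627
time: 11.5
position: [0.5358, -0.0503, 0.2905]
tool_rot: [0.362, 1.566, -0.407]
ft_force: [-0.3, -0.1, 0.8]
grip_width: 0.247
time: 11.92
position: [0.5504, -0.0733, 0.2775]
tool_rot: [0.079, 1.613, -0.125]
ft_force: [0.0, 0.5, 0.3]
grip_width: 0.01
t 11.92 pos [ 0.5504 -0.0733  0.2775] x [-0.0469 -0.0261 -0.9986] jawyaw -7.4 q [ 0.6981  0.192  -0.7243  1.5478  0.1524  1.498  -0.1633] F [0.0461 0.5344 0.3011] w 0.8
[ 1.4353 -2.7211 -2.6346]
```

```bash
python3 -m handwheel '[{"xyz":[1.7,0,-2],"angular":[1.4,-2.7,-2.6]},{"xyz":[0,0,-2],"angular":[0,0,0]},{"xyz":[0,0,-2],"angular":[0,0,0]},{"xyz":[0,0,0],"angular":[0,0,0]}]'; python3 wp.py w11; python3 -c "
from st import *
print(rotto(-10))
d=get_image('side')['pixels'];cv2.imwrite('pics/side11.png',cv2.resize(d[90:240,170:340],None,fx=4,fy=4,interpolation=cv2.INTER_CUBIC))"
```

```text
time: 12.25
position: [0.5657, -0.0713, 0.2124]
tool_rot: [0.147, 1.569, -0.144]
ft_force: [-0.6, 0.9, -0.3]
grip_width: 0.009
t 12.3 pos [ 0.5666 -0.071   0.2144] x [-0.0008  0.0021 -1.    ] jawyaw -10.59 q [ 0.702   0.2221 -0.7139  1.6427  0.1468  1.3331 -0.2194] F [-0.1917  0.8433 -0.2229] w 0.4
[-0.1227 -0.0469  0.5936]
```

View pics/w11.png

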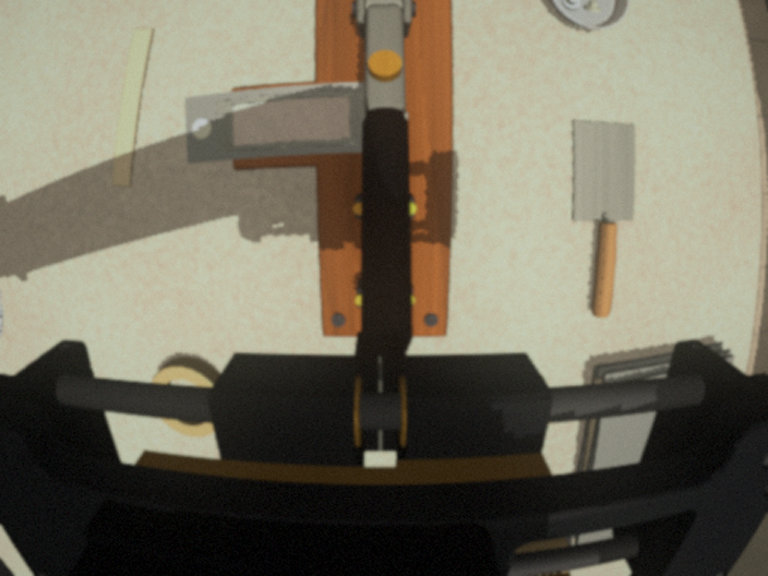

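View pics/side11.png

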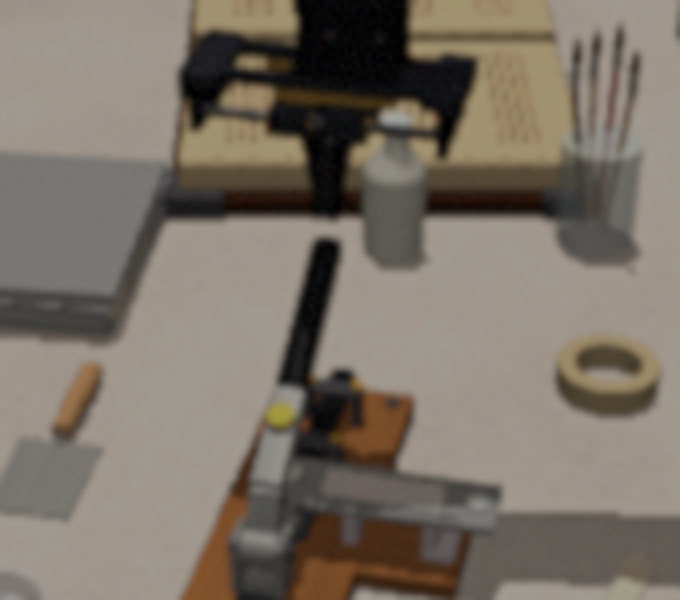

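```bash
python3 -m handwheel '[{"xyz":[0.1,0,-1],"angular":[0,0,0]},{"xyz":[0,0,-1],"angular":[0,0,0]},{"xyz":[0,0,-0.5],"angular":[0,0,0]},{"xyz":[0,0,0],"angular":[0,0,0]}]'
for i in 1 2 3; do python3 -m handwheel '[{"xyz":[0,0,-0.5],"angular":[0,0,0]},{"xyz":[0,0,0],"angular":[0,0,0]}]'|sed -n 2p\;4p; done
```

```text
time: 12.68
position: [0.5712, -0.0704, 0.1934]
tool_rot: [0.146, 1.557, -0.145]
ft_force: [0.1, -0.2, 1.3]
grip_width: 0.006
position: [0.5719, -0.0701, 0.1888]
ft_force: [-0.5, 0.9, 0.5]
position: [0.5726, -0.07, 0.1842]
ft_force: [-0.3, -0.0, 1.0]
position: [0.573, -0.0698, 0.1792]
ft_force: [-0.8, 1.2, 0.7]
```

```bash
python3 -c "
from st import *
print(rotto(-10))"; python3 -m handwheel '[{"xyz":[-0.4,-0.1,0],"angular":[0,0.8,0.5]},{"xyz":[0,0,0],"angular":[0,0,0]}]'|sed -n 2p\;4p
for i in 1 2 3 4 5 6; do python3 -m handwheel '[{"xyz":[-0.05,0,-0.5],"angular":[0,0.05,0]},{"xyz":[0,0,0],"angular":[0,0,0]}]'|sed -n 2p\;4p; done
```

```text
[0.0138 0.7684 0.6262]
position: [0.569, -0.0703, 0.1792]
ft_force: [-0.9, 0.5, 1.4]
position: [0.5687, -0.0706, 0.1742]
ft_force: [0.3, 1.0, 0.6]
position: [0.5682, -0.0709, 0.1688]
ft_force: [1.0, 0.6, 0.6]
position: [0.5678, -0.0711, 0.1632]
ft_force: [0.1, 0.7, 2.4]
position: [0.5673, -0.0713, 0.1578]
ft_force: [-1.0, 1.7, 2.2]
position: [0.567, -0.0716, 0.1524]
ft_force: [-0.6, 0.1, 2.1]
position: [0.5666, -0.0718, 0.147]
ft_force: [-0.2, 0.6, 1.1]
```

```bash
for i in 1 2 3 4 5; do python3 -m handwheel '[{"xyz":[0,0,-0.5],"angular":[0,0,0]},{"xyz":[0,0,0],"angular":[0,0,0]}]'|sed -n 2p\;4p; done; python3 -c "
from st import *
jaw();print(rotto(-10))"
```

```text
position: [0.5667, -0.072, 0.1416]
ft_force: [0.2, 0.7, 2.3]
position: [0.5669, -0.0723, 0.1362]
ft_force: [0.5, 0.5, 3.2]
position: [0.567, -0.0726, 0.1309]
ft_force: [-0.5, 0.2, 2.6]
position: [0.5672, -0.0729, 0.1257]
ft_force: [0.0, 0.1, 2.4]
position: [0.5677, -0.0735, 0.1221]
ft_force: [-3.4, -0.3, 11.0]
t 15.18 pos [ 0.5677 -0.0735  0.1221] x [-0.0025 -0.0048 -1.    ] jawyaw -10.16 q [ 0.6766  0.3029 -0.697   1.751   0.215   1.1665 -0.2612] F [-3.3857 -0.2791 11.0172] w 0.6
[ 0.2725 -0.1448  0.1631]
```

```bash
python3 wp.py w12; python3 -c "
from st import *
d=get_image('side')['pixels'];cv2.imwrite('pics/side12.png',cv2.resize(d[90:240,170:340],None,fx=4,fy=4,interpolation=cv2.INTER_CUBIC))
d=get_image('scene')['pixels'];cv2.imwrite('pics/scene12.png',cv2.resize(d[140:250,180:340],None,fx=5,fy=5,interpolation=cv2.INTER_CUBIC))"
```

```text
t 15.23 pos [ 0.5677 -0.0733  0.1226] x [-0.0025 -0.0049 -1.    ] jawyaw -10.15 q [ 0.6765  0.3024 -0.6973  1.7505  0.2148  1.1675 -0.2611] F [-2.4406 -0.1478  7.948 ] w 0.2
```

View pics/w12.png

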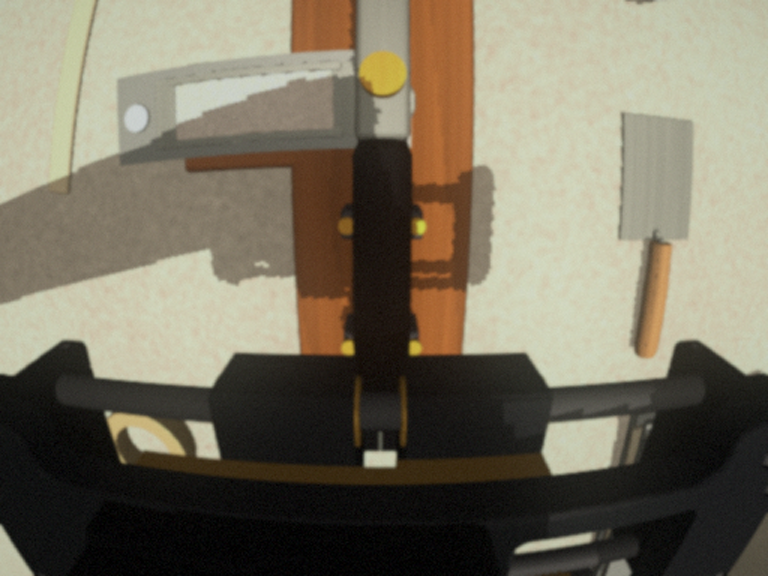

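View pics/side12.png

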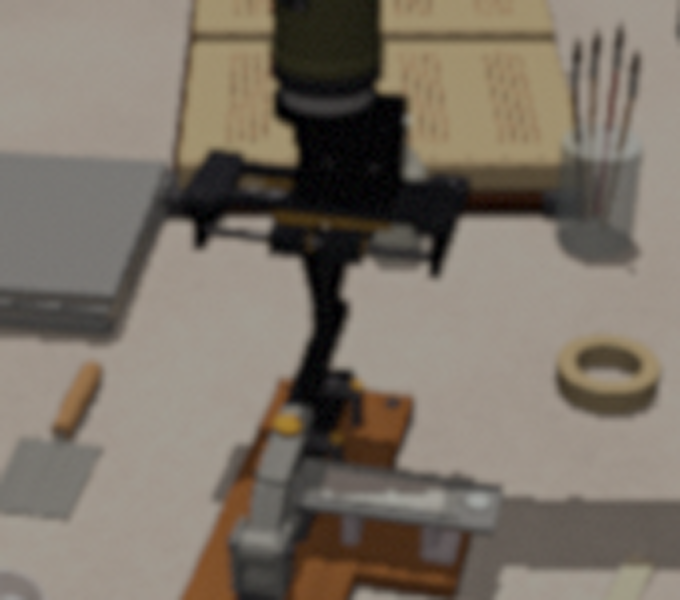

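View pics/scene12.png

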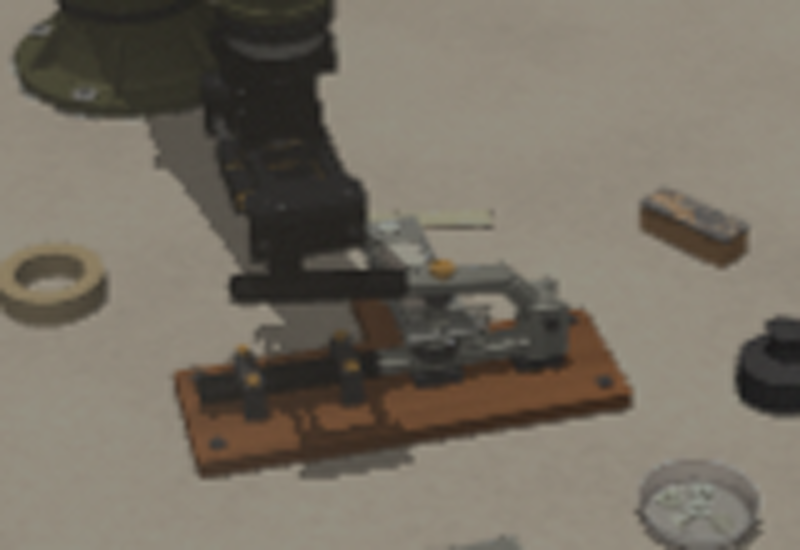

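```bash
for i in 1 2 ; do python3 -m handwheel '[{"xyz":[0,0,-0.3],"angular":[0,0,0]}]'|sed -n 2p\;4p; done
```

```text
position: [0.5676, -0.0737, 0.1212]
ft_force: [-4.8, -1.8, 15.2]
position: [0.5675, -0.0742, 0.1197]
ft_force: [-3.3, -1.9, 11.3]
```

```bash
python3 -m handwheel '[{"xyz":[0,0,-0.2],"angular":[0,0,0]}]'|sed -n 2p\;4p
```

```text
position: [0.5674, -0.0745, 0.1187]
ft_force: [-2.3, -0.3, 4.5]
```

```bash
python3 -m handwheel '[{"xyz":[0,0,-0.1],"angular":[0,0,0]}]'|sed -n 2p\;4p;  python3 -m handwheel '[{"xyz":[0,0,0],"angular":[0,0,0]}]'|sed -n 2p\;4p
```

```text
position: [0.5674, -0.0747, 0.118]
ft_force: [0.1, -1.4, 4.0]
position: [0.5674, -0.0747, 0.1181]
ft_force: [0.0, -0.8, 3.4]
```

```bash
python3 -m handwheel '[{"xyz":[0,0,1],"angular":[0,0,0]},{"xyz":[0,0,1],"angular":[0,0,0]},{"xyz":[0,0,1],"angular":[0,0,0]},{"xyz":[0,0,1],"angular":[0,0,0]},{"xyz":[0,0,1],"angular":[0,0,0]}]'
python3 -m handwheel '[{"xyz":[0,0,1],"angular":[0,0,0]},{"xyz":[0,0,1],"angular":[0,0,0]},{"xyz":[0,0,2],"angular":[0,0,0]},{"xyz":[0,0,3],"angular":[0,0,0]},{"xyz":[0,0,3],"angular":[0,0,0]}]'
python3 -m handwheel '[{"xyz":[-2,1,3],"angular":[0,0,0]},{"xyz":[-3,2,2],"angular":[0,0,0]},{"xyz":[-3,2,0],"angular":[0,0,0]},{"xyz":[0,0,0],"angular":[0,0,0]}]'; python3 wp.py w13; python3 -c "
from st import *
for n in ('side','scene'):
  d=get_image(n)['pixels'];a=d[150:260,190:340] if n=='side' else d[160:250,200:340];cv2.imwrite(f'pics/{n}13.png',cv2.resize(a,None,fx=5,fy=5,interpolation=cv2.INTER_CUBIC));cv2.imwrite(f'pics/{n}13_raw.png',d)"
```

```text
time: 16.17
position: [0.5662, -0.0699, 0.1705]
tool_rot: [0.134, 1.573, -0.14]
ft_force: [1.1, 1.0, 1.0]
grip_width: 0.002
time: 16.58
position: [0.5621, -0.0717, 0.2729]
tool_rot: [0.134, 1.582, -0.142]
ft_force: [0.2, -0.2, 0.1]
grip_width: 0.005
time: 16.92
position: [0.4811, -0.0235, 0.3327]
tool_rot: [0.136, 1.575, -0.148]
ft_force: [1.3, 1.2, -0.1]
grip_width: 0.009
t 16.97 pos [ 0.4833 -0.026   0.3331] x [-0.0061 -0.0081 -0.9999] jawyaw -10.47 q [ 0.7584 -0.0471 -0.7289  1.6359 -0.0231  1.5467 -0.1519] F [ 0.0233 -0.076   0.5852] w 0.4
```

View pics/w13.png

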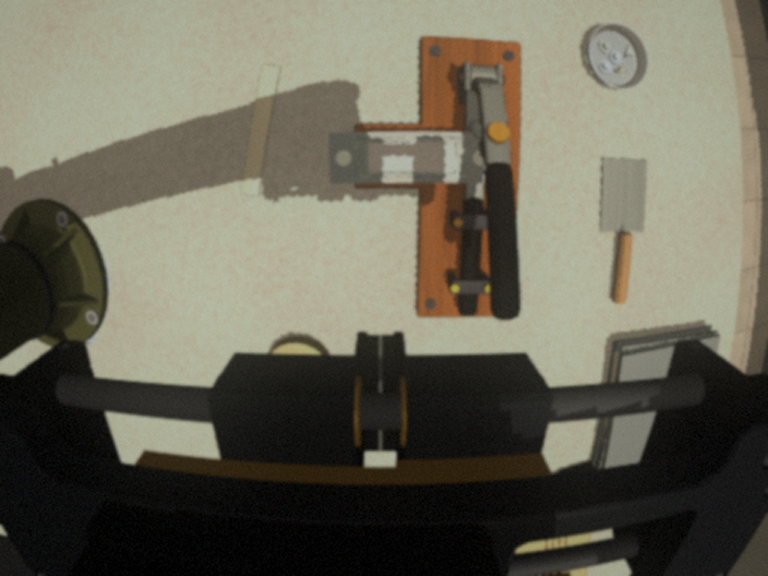

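View pics/scene13.png

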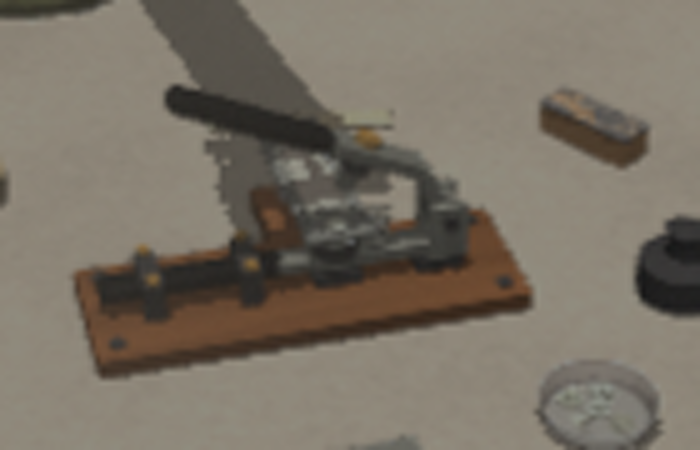

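View pics/side13.png

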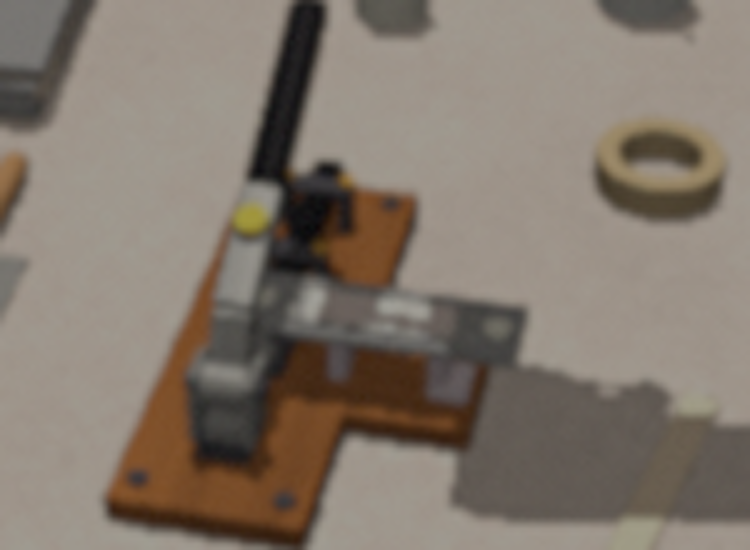

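```bash
python3 -m handwheel '[{"xyz":[-2.5,-1,-2],"angular":[0,0,0]},{"xyz":[-2.5,-1,-4],"angular":[0,0,0]},{"xyz":[0,0,-4],"angular":[0,0,0]},{"xyz":[0,0,-4],"angular":[0,0,0]},{"xyz":[0,0,0],"angular":[0,0,0]}]'; python3 wp.py w14; python3 -c "
from st import *
a=cv2.imread('pics/w14_raw.png')[20:150,200:380]
cv2.imwrite('pics/w14z.png',cv2.resize(cv2.convertScaleAbs(a,alpha=2,beta=10),None,fx=4.4,fy=4.4,interpolation=cv2.INTER_CUBIC))"
```

```text
time: 17.48
position: [0.4352, -0.054, 0.1877]
tool_rot: [0.146, 1.574, -0.153]
ft_force: [-1.6, -0.0, -0.9]
grip_width: 0.002
t 17.53 pos [ 0.4377 -0.0542  0.1915] x [-0.0037 -0.0041 -1.    ] jawyaw -10.9 q [ 0.7983 -0.1018 -0.6882  1.9579 -0.063   1.2662 -0.0584] F [0.7607 0.2639 1.0555] w 0.6
```

View pics/w14.png

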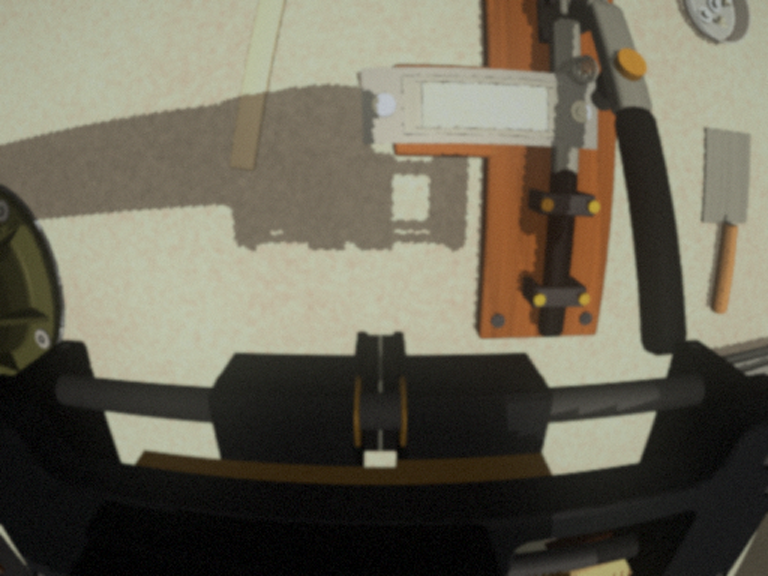

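View pics/w14z.png

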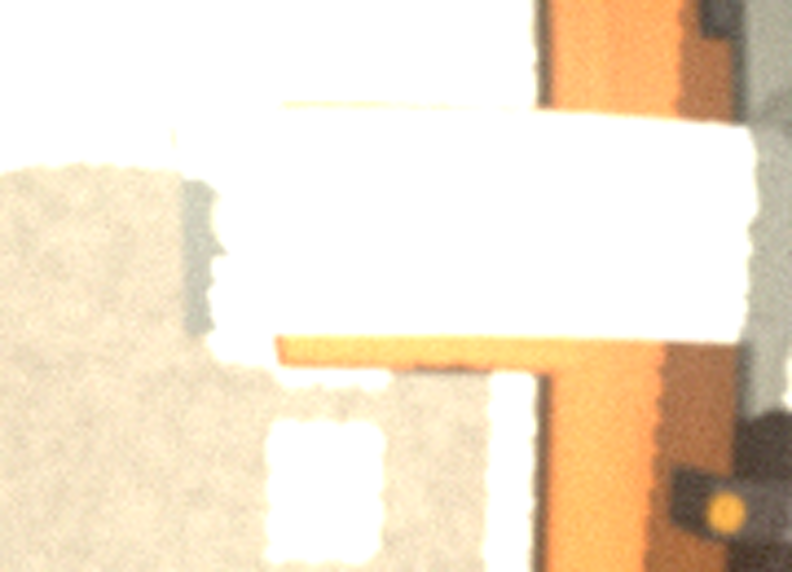

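In w14 the panel lies straight on the rest and the handle is open. The set cap is at (385,103) and the anvil-end cap at (579,111). I'll enlarge that cap with less gain and work out its height.

```bash
python3 - <<'E'
from st import *
a=cv2.imread('pics/w14_raw.png')[40:105,230:410]
cv2.imwrite('pics/w14c.png',cv2.resize(cv2.convertScaleAbs(a,alpha=1.1),None,fx=4.4,fy=4.4,interpolation=cv2.INTER_CUBIC))
d=np.load("pics/w14.npz");w=lambda x,y,z:onz("wrist",x/1.5,y/1.5,z,d["K"],d["T"])[:2]
A=w(385,103,.064)
for z in(.064,.068):
  B=w(579,111,z);print(z,A,B,np.linalg.norm(B-A))
E
```

```text
0.064 [0.4581 0.0528] [0.5856 0.0308] 0.12937306344345906
0.068 [0.4581 0.0528] [0.5837 0.0307] 0.12753195199597125
```

View pics/w14c.png

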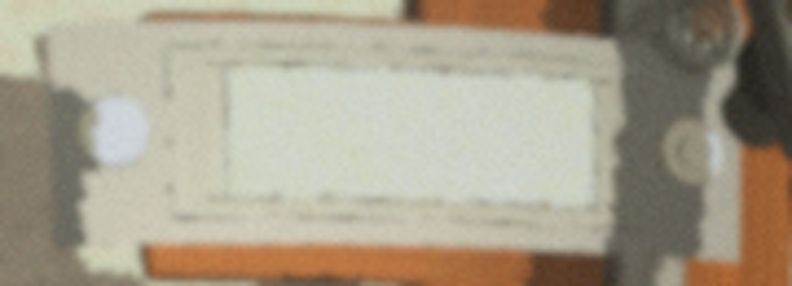

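```bash
python3 - <<'E'
from st import *
jaw(); print(close_job())
E
```

```text
t 17.53 pos [ 0.4377 -0.0542  0.1915] x [-0.0037 -0.0041 -1.    ] jawyaw -10.9 q [ 0.7983 -0.1018 -0.6882  1.9579 -0.063   1.2662 -0.0584] F [0.7607 0.2639 1.0555] w 0.6
the job is handed in; nothing more can be done
None
```

The rivet is set with the pliers, the panel is lying in place on them, and I handed the job in at 17.5 s; no verdict is reported.

- **Seating:** I gripped the panel at its grip point and slid it in under the raised handle. It stopped at 58.5 mm mid-plane height, exactly the seated value, so the foot is in the cup and the board flat on the rest. The set rivet at the far end was within about 1 mm of where it should be.
- **Press:** The push was 2 to 3 N, climbed to about 15 N, then dropped to 4.5 N. One more millimetre read 4.0 N, then 3.4 N. I stopped there, well below the 25 N crush limit.
- **Last pictures:** The handle is fully open again, the panel is in place, and nothing I could see on the table had moved. The arm was clear of everything.
- **Weaker checks:**
  - The final picture shows the cap flush, with no gap shadow. The rivet spacing measured 129 to 131 mm if the cap is set and about 128 mm if open, against the true 132 mm. That favours set, but the margin is close to the camera error, so the drop in force is the stronger evidence.
  - The climb began about 44 mm below the height where I first clearly felt the handle, though it was given as 55 to 100 mm. I pressed a little closer to the hinge than the marked point, and the light first touch (about 1 N noise) was hard to place exactly.

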